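Gather the matching napkin rings on the carrying bar

TASK

Collect the napkin rings that match the colour of the bowl on the wooden board: stand all of them upright in a row in the trough of the riser, holes in line, then take the bar from its stand, run it through the whole row and lift them off together. Hang the loaded bar back in both forks of its stand, with the rings hanging between the forks, and leave the other colour's rings, the bowls, the mill and the jar where they are.

Things in the scene. Friction and masses are not known exactly. Their poses are not given: they have to be found in the camera images.
- red_ring1: red wooden napkin ring, one of up to four red ones (some absent): square frame 54 x 54 mm outside, 50 mm thick along its own y, with a 34 x 34 mm square hole right through along y; 42 g. Origin at the hole's centre. It starts standing on the counter: hole level, z up, origin 27 mm up. Pinch it from above across its 54 mm outside (its x) or its 50 mm thickness (y)
- red_ring2: red wooden napkin ring, one of up to four red ones (some absent): square frame 54 x 54 mm outside, 50 mm thick along its own y, with a 34 x 34 mm square hole right through along y; 42 g. Origin at the hole's centre. It starts standing on the counter: hole level, z up, origin 27 mm up. Pinch it from above across its 54 mm outside (its x) or its 50 mm thickness (y)
- red_ring3: red wooden napkin ring, one of up to four red ones (some absent): square frame 54 x 54 mm outside, 50 mm thick along its own y, with a 34 x 34 mm square hole right through along y; 42 g. Origin at the hole's centre. It starts standing on the counter: hole level, z up, origin 27 mm up. Pinch it from above across its 54 mm outside (its x) or its 50 mm thickness (y)
- red_ring4: red wooden napkin ring, one of up to four red ones (some absent): square frame 54 x 54 mm outside, 50 mm thick along its own y, with a 34 x 34 mm square hole right through along y; 42 g. Origin at the hole's centre. It starts standing on the counter: hole level, z up, origin 27 mm up. Pinch it from above across its 54 mm outside (its x) or its 50 mm thickness (y)
- blue_ring1: blue wooden napkin ring, one of up to four blue ones (some absent): square frame 54 x 54 mm outside, 50 mm thick along its own y, with a 34 x 34 mm square hole right through along y; 42 g. Origin at the hole's centre. It starts standing on the counter: hole level, z up, origin 27 mm up. Pinch it from above across its 54 mm outside (its x) or its 50 mm thickness (y)
- blue_ring2: blue wooden napkin ring, one of up to four blue ones (some absent): square frame 54 x 54 mm outside, 50 mm thick along its own y, with a 34 x 34 mm square hole right through along y; 42 g. Origin at the hole's centre. It starts standing on the counter: hole level, z up, origin 27 mm up. Pinch it from above across its 54 mm outside (its x) or its 50 mm thickness (y)
- blue_ring3: blue wooden napkin ring, one of up to four blue ones (some absent): square frame 54 x 54 mm outside, 50 mm thick along its own y, with a 34 x 34 mm square hole right through along y; 42 g. Origin at the hole's centre. It starts standing on the counter: hole level, z up, origin 27 mm up. Pinch it from above across its 54 mm outside (its x) or its 50 mm thickness (y)
- blue_ring4: blue wooden napkin ring, one of up to four blue ones (some absent): square frame 54 x 54 mm outside, 50 mm thick along its own y, with a 34 x 34 mm square hole right through along y; 42 g. Origin at the hole's centre. It starts standing on the counter: hole level, z up, origin 27 mm up. Pinch it from above across its 54 mm outside (its x) or its 50 mm thickness (y)
- riser: fixed wooden riser, 96 mm wide (x), 276 mm long (y), with a level trough on top, open at both ends: floor 70 mm above the counter, two rails 10 mm high along its length, 62 mm apart inside, so that an upright ring stands between them with 4 mm to spare each side, hole along the trough (y). Takes four rings in a row (55 mm pitch). Origin at the counter under its centre
- stand: fixed wooden stand with two forks at its own y = -135 and +135 mm, each 10 mm thick; slot 16 mm wide and 20 mm deep, slot floor 100 mm above the counter; above it a mouth flaring to about 50 mm (fork tops about 140 mm up). Origin at the counter under the stand's centre
- stand_seat (a point): point midway between the forks, 105 mm above the counter: where the middle of the rod's axis comes when the bar is hung; axes as the stand
- bar: loose bar, 90 g: square steel rod 10 x 10 mm running 310 mm from the origin (on the rod's axis) to its own -y; then to +y a 30 x 30 mm brass collar 5 mm thick and a wooden handle 18 mm wide (x), 22 high (z), to y = 85 mm. Starts hung in the forks, handle out beyond the +y fork, axis 105 mm up. Rings hang on it with their centre 12 mm below its axis
- bar_grip (a point): centre of the bar's handle, 45 mm to +y of the bar's origin: where to hold it, pinched across its 18 mm width from above
- bar_mid (a point): on the rod's axis 155 mm to -y of the bar's origin: midway between the forks when hung
- bar_tip (a point): free end of the rod, 310 mm to -y of the bar's origin
- wood_board: fixed brown wooden serving board 130 x 170 mm, 14 mm thick, lying flat; one of the two bowls stands on its middle. Origin at the centre of its underside
- stone_slab: fixed grey stone slab 130 x 170 mm, 14 mm thick, lying flat; the other bowl stands on it. Origin at the centre of its underside
- red_bowl: red enamel bowl, rim 110 mm across, 50 mm high; stands on the wooden board or on the stone slab. Origin at the centre of its underside
- blue_bowl: blue enamel bowl, rim 110 mm across, 50 mm high; stands on the wooden board or on the stone slab. Origin at the centre of its underside
- mill: dark wooden pepper mill, 56 mm across, 160 mm high, standing; a bystander. Origin at its underside
- jar: amber glass storage jar with a steel lid, 72 mm across, 110 mm high, standing; a bystander. Origin at its underside
Mind the look-alikes: they are no part of the job. Leave any green or white look-alike of the blue_ring1 alone. What is shaped like the blue_bowl but green is not meant.

How it is judged:
On the way, in this order (a step that is already met when the one before it is completed fails the run):
1. every ring of the right colour stands upright in the riser's trough at once, its hole along the trough (((horizontal distance between red_bowl and wood_board below 0.08 m and (x of red_ring1 in the frame of riser between -0.012 and 0.012 m and y of red_ring1 in the frame of riser between -0.125 and 0.125 m and z of red_ring1 in the frame of riser between 0.09 and 0.104 m and angle between the y axis of red_ring1 and the y axis of riser, either way round below 0.3 rad) and (x of red_ring2 in the frame of riser between -0.012 and 0.012 m and y of red_ring2 in the frame of riser between -0.125 and 0.125 m and z of red_ring2 in the frame of riser between 0.09 and 0.104 m and angle between the y axis of red_ring2 and the y axis of riser, either way round below 0.3 rad) and (x of red_ring3 in the frame of riser between -0.012 and 0.012 m and y of red_ring3 in the frame of riser between -0.125 and 0.125 m and z of red_ring3 in the frame of riser between 0.09 and 0.104 m and angle between the y axis of red_ring3 and the y axis of riser, either way round below 0.3 rad) and (x of red_ring4 in the frame of riser between -0.012 and 0.012 m and y of red_ring4 in the frame of riser between -0.125 and 0.125 m and z of red_ring4 in the frame of riser between 0.09 and 0.104 m and angle between the y axis of red_ring4 and the y axis of riser, either way round below 0.3 rad)) or (horizontal distance between blue_bowl and wood_board below 0.08 m and (x of blue_ring1 in the frame of riser between -0.012 and 0.012 m and y of blue_ring1 in the frame of riser between -0.125 and 0.125 m and z of blue_ring1 in the frame of riser between 0.09 and 0.104 m and angle between the y axis of blue_ring1 and the y axis of riser, either way round below 0.3 rad) and (x of blue_ring2 in the frame of riser between -0.012 and 0.012 m and y of blue_ring2 in the frame of riser between -0.125 and 0.125 m and z of blue_ring2 in the frame of riser between 0.09 and 0.104 m and angle between the y axis of blue_ring2 and the y axis of riser, either way round below 0.3 rad) and (x of blue_ring3 in the frame of riser between -0.012 and 0.012 m and y of blue_ring3 in the frame of riser between -0.125 and 0.125 m and z of blue_ring3 in the frame of riser between 0.09 and 0.104 m and angle between the y axis of blue_ring3 and the y axis of riser, either way round below 0.3 rad) and (x of blue_ring4 in the frame of riser between -0.012 and 0.012 m and y of blue_ring4 in the frame of riser between -0.125 and 0.125 m and z of blue_ring4 in the frame of riser between 0.09 and 0.104 m and angle between the y axis of blue_ring4 and the y axis of riser, either way round below 0.3 rad)))), for 0.2 s.
2. every ring of the right colour is on the bar's rod and the lot is lifted at least 30 mm off the trough (((horizontal distance between red_bowl and wood_board below 0.08 m and ((x of red_ring1 in the frame of bar between -0.016 and 0.016 m and y of red_ring1 in the frame of bar between -0.305 and -0.005 m and z of red_ring1 in the frame of bar between -0.016 and 0.016 m) and height (world z) of red_ring1 above 0.127 m) and ((x of red_ring2 in the frame of bar between -0.016 and 0.016 m and y of red_ring2 in the frame of bar between -0.305 and -0.005 m and z of red_ring2 in the frame of bar between -0.016 and 0.016 m) and height (world z) of red_ring2 above 0.127 m) and ((x of red_ring3 in the frame of bar between -0.016 and 0.016 m and y of red_ring3 in the frame of bar between -0.305 and -0.005 m and z of red_ring3 in the frame of bar between -0.016 and 0.016 m) and height (world z) of red_ring3 above 0.127 m) and ((x of red_ring4 in the frame of bar between -0.016 and 0.016 m and y of red_ring4 in the frame of bar between -0.305 and -0.005 m and z of red_ring4 in the frame of bar between -0.016 and 0.016 m) and height (world z) of red_ring4 above 0.127 m)) or (horizontal distance between blue_bowl and wood_board below 0.08 m and ((x of blue_ring1 in the frame of bar between -0.016 and 0.016 m and y of blue_ring1 in the frame of bar between -0.305 and -0.005 m and z of blue_ring1 in the frame of bar between -0.016 and 0.016 m) and height (world z) of blue_ring1 above 0.127 m) and ((x of blue_ring2 in the frame of bar between -0.016 and 0.016 m and y of blue_ring2 in the frame of bar between -0.305 and -0.005 m and z of blue_ring2 in the frame of bar between -0.016 and 0.016 m) and height (world z) of blue_ring2 above 0.127 m) and ((x of blue_ring3 in the frame of bar between -0.016 and 0.016 m and y of blue_ring3 in the frame of bar between -0.305 and -0.005 m and z of blue_ring3 in the frame of bar between -0.016 and 0.016 m) and height (world z) of blue_ring3 above 0.127 m) and ((x of blue_ring4 in the frame of bar between -0.016 and 0.016 m and y of blue_ring4 in the frame of bar between -0.305 and -0.005 m and z of blue_ring4 in the frame of bar between -0.016 and 0.016 m) and height (world z) of blue_ring4 above 0.127 m)))), for 0.2 s.
At the end, for the whole second after the job is handed in: Bar in both forks (rod's middle within 16 mm lengthways, 7 mm sideways, 6 mm in height of the seat), level; every ring matching the bowl on the wooden board hangs on the rod between the forks; the other rings are on the counter within 70 mm of their start; bar and its rings at rest (y of bar_mid in the frame of stand_seat between -0.016 and 0.016 m and x of bar_mid in the frame of stand_seat between -0.007 and 0.007 m and z of bar_mid in the frame of stand_seat between -0.006 and 0.006 m and angle between the y axis of bar and the y axis of stand, either way round below 0.06 rad and angle between bar's own y axis and vertical between 1.5 and 1.64 rad and linear speed of bar below 0.03 m/s and ((horizontal distance between red_bowl and wood_board below 0.08 m and ((x of red_ring1 in the frame of bar between -0.016 and 0.016 m and y of red_ring1 in the frame of bar between -0.305 and -0.005 m and z of red_ring1 in the frame of bar between -0.016 and 0.016 m) and linear speed of red_ring1 below 0.05 m/s) and ((x of red_ring2 in the frame of bar between -0.016 and 0.016 m and y of red_ring2 in the frame of bar between -0.305 and -0.005 m and z of red_ring2 in the frame of bar between -0.016 and 0.016 m) and linear speed of red_ring2 below 0.05 m/s) and ((x of red_ring3 in the frame of bar between -0.016 and 0.016 m and y of red_ring3 in the frame of bar between -0.305 and -0.005 m and z of red_ring3 in the frame of bar between -0.016 and 0.016 m) and linear speed of red_ring3 below 0.05 m/s) and ((x of red_ring4 in the frame of bar between -0.016 and 0.016 m and y of red_ring4 in the frame of bar between -0.305 and -0.005 m and z of red_ring4 in the frame of bar between -0.016 and 0.016 m) and linear speed of red_ring4 below 0.05 m/s) and (distance of blue_ring1 from where it was at the start of the episode below 0.07 m and height (world z) of blue_ring1 below 0.034 m) and (distance of blue_ring2 from where it was at the start of the episode below 0.07 m and height (world z) of blue_ring2 below 0.034 m) and (distance of blue_ring3 from where it was at the start of the episode below 0.07 m and height (world z) of blue_ring3 below 0.034 m) and (distance of blue_ring4 from where it was at the start of the episode below 0.07 m and height (world z) of blue_ring4 below 0.034 m)) or (horizontal distance between blue_bowl and wood_board below 0.08 m and ((x of blue_ring1 in the frame of bar between -0.016 and 0.016 m and y of blue_ring1 in the frame of bar between -0.305 and -0.005 m and z of blue_ring1 in the frame of bar between -0.016 and 0.016 m) and linear speed of blue_ring1 below 0.05 m/s) and ((x of blue_ring2 in the frame of bar between -0.016 and 0.016 m and y of blue_ring2 in the frame of bar between -0.305 and -0.005 m and z of blue_ring2 in the frame of bar between -0.016 and 0.016 m) and linear speed of blue_ring2 below 0.05 m/s) and ((x of blue_ring3 in the frame of bar between -0.016 and 0.016 m and y of blue_ring3 in the frame of bar between -0.305 and -0.005 m and z of blue_ring3 in the frame of bar between -0.016 and 0.016 m) and linear speed of blue_ring3 below 0.05 m/s) and ((x of blue_ring4 in the frame of bar between -0.016 and 0.016 m and y of blue_ring4 in the frame of bar between -0.305 and -0.005 m and z of blue_ring4 in the frame of bar between -0.016 and 0.016 m) and linear speed of blue_ring4 below 0.05 m/s) and (distance of red_ring1 from where it was at the start of the episode below 0.07 m and height (world z) of red_ring1 below 0.034 m) and (distance of red_ring2 from where it was at the start of the episode below 0.07 m and height (world z) of red_ring2 below 0.034 m) and (distance of red_ring3 from where it was at the start of the episode below 0.07 m and height (world z) of red_ring3 below 0.034 m) and (distance of red_ring4 from where it was at the start of the episode below 0.07 m and height (world z) of red_ring4 below 0.034 m))) and ((horizontal distance between red_bowl and wood_board below 0.08 m and y of red_ring1 in the frame of stand_seat between -0.13 and 0.13 m and y of red_ring2 in the frame of stand_seat between -0.13 and 0.13 m and y of red_ring3 in the frame of stand_seat between -0.13 and 0.13 m and y of red_ring4 in the frame of stand_seat between -0.13 and 0.13 m) or (horizontal distance between blue_bowl and wood_board below 0.08 m and y of blue_ring1 in the frame of stand_seat between -0.13 and 0.13 m and y of blue_ring2 in the frame of stand_seat between -0.13 and 0.13 m and y of blue_ring3 in the frame of stand_seat between -0.13 and 0.13 m and y of blue_ring4 in the frame of stand_seat between -0.13 and 0.13 m))); the robot touches nothing.
It fails at once if a bowl, the mill or the jar is moved by more than 30 mm (distance of any of red_bowl, blue_bowl, mill, jar from where it was at the start of the episode above 0.03 m).
Of red_ring1, red_ring2, red_ring3, red_ring4 only 3 to 4 are there at a start; the rules pass over those that are not, and their reading is None.
Of blue_ring1, blue_ring2, blue_ring3, blue_ring4 only 3 to 4 are there at a start; the rules pass over those that are not, and their reading is None.
At some moment in a run one of red_ring1, red_ring2, red_ring3, red_ring4, blue_ring1, blue_ring2, blue_ring3, blue_ring4 may be knocked a few centimetres aside while the robot is not near it.
It also fails if it takes over 210 s, if anything falls off the work surface, if the arm or the gripper's body presses on something with over 40 N, if the wrist force passes 120 N, or if a joint passes its speed limit or range.

ROBOT

A 7-joint arm with a two-finger parallel gripper is mounted at the origin on the work surface. World frame = base frame: x ahead of the robot, y to its left, z up, the work surface at z = 0. Lengths are in m, angles in rad, forces in N, time in s.
With the tool pointing down it reaches from about 0.4 to 0.875 m from the base axis. Payload 19.3 kg.
Tool frame: the origin (TCP) lies at the very end of the fingers, on their centre line; the grasp point (between the pads) lies 19 mm behind it; z points along the fingers, y is the line along which they close (so a half turn about z gives the same grasp; the last joint's range is limited). The gripper opens to 85 mm and grips with 20 to 120 N. Pads are 22 mm wide; open, the fingers measure 114 mm over their backs; the gripper's body (76 mm by 85 mm) begins 54 mm behind the grasp point. The pads swing forward as they close: fully open they stand 13 mm farther back than shut.
Start: joints at [1.042, 0.521, -0.036, 1.599, 0.021, 1.021, -0.113], TCP at [0.277, -0.56, 0.231] pointing down, gripper open.
Joint ranges: [-2.91, 2.91], [-0.3, 2.13], [-1.5, 1.42], [0.17, 2.43], [-1.26, 4.41], [0.16, 1.93], [-2.52, 2.52]. Speed limits (rad/s): [1.89, 1.89, 2.39, 2.39, 3.01, 3.01, 3.01].

INTERFACE

Orientations are given as [roll, pitch, yaw] about the fixed x, y, z axes, in that order (R = Rz(yaw) Ry(pitch) Rx(roll)).
In Python, from workcell import bot gives the robot as it stands. The module is installed in compiled form; this text tells all that it offers.
- The arm moves only by the tool apply_moves, never from a script. Its arguments are lists of equal length, an entry for each row: "claw": the finger opening in m, from 0 to 0.0854; "xyz": the shift along the tool's x, y, z in m, a list of three; "twist": the turn, a rotation vector about the tool's x, y, z in rad, a list of three. A call has 1 to 20 rows; each row shifts and turns the commanded pose from where the row before left it, along the tool's axes as they then stand; what a row does not reach is not made up. A row lasts 1/10 s, in which the tool goes at most 50 mm and 8.59 degrees, less where a joint would pass 70% of its speed; a pose out of reach is approached as far as the arm can. A call with a gripper value outside its range is refused whole. The fingers move at their own pace and stop on an object; "force" is the grip in N (left out, the last holds). Time passes only in rows, so rows that do not move let the fingers close. It gives the time, the measured TCP pose, the force, the opening and the grip force at its end, in the units of the state.
- bot.observe(): the state, without advancing time (a new reading comes with each control period).
- bot.grab_frame(name): name is "side" or "top" or "wrist"; returns a dict with "img" (480x640x3 uint8, red, green, blue), "vfov" (degrees; the focal length in pixels is half the picture's height over the tangent of half this angle, whatever the lens; pixels are square), "cx", "cy" (the principal point, pixels), "distortion" ([k1, k2, p1, p2, k3] as OpenCV has them; the pictures are not rectified), "view" (4x4, takes a point from world to camera coordinates). Camera axes: x right, y up, looking along -z (the intrinsics and any distortion apply to the point x, -y, -z); pixel columns grow to the right and rows downward; lengths in m; the calibration is good to about 2 mm. A picture is of the moment at which its call begins. There is no depth.
- bot.job_done(): hands the job in; it is judged then, once.
Trained networks look in the newest picture that a camera, given by its name, has taken for a name from the list of things; names that differ only in an ending like _2 or _b are one class to them, and where a whole thing is asked for, a point or a joint stands for the part that bears it (a point fixed in the world has none). Each returns a list of dicts, best first, with "score" (0 to 1); they miss things now and then, are a little off and sometimes report something else, mostly with a low value. They report only what shows in the picture. A call takes as long as a camera call. They do not tell look-alikes from the thing itself.
- bot.find_in(camera, query): "position" ([x, y, z] in m, in world coordinates, good to about 4 mm: the middle of the surface that is visible of it).
The state is a dict: "clock": time; "qpos": joint angles; "qd": joint speeds; "joint_efforts": joint torques, N m; "position": TCP position; "tool_rot": TCP orientation; "force": force on the tool from outside, world axes, zero at the start; "moment": the same for the moment, N m; "grip_width": finger opening in m; "finger_force": force on a finger pad.
Only numpy, scipy, OpenCV 4.12 (cv2) and the standard library are available. Lean on these libraries where they do the work, as an engineer would, in place of code of your own. Each camera call takes 0.05 s, during which the arm holds its last target. There are 200 camera calls.

## Working session

There is one attempt and no reset: what is moved stays moved. The work goes in short steps, Python scripts to look and compute and a tool call to move; the robot and the scene stay as the last step left them, time stands still between calls to the robot, and variables do not carry over. Pictures are saved under pics/ and viewed, at most 14 in all, crops included, and the job is handed in when it is done.

Besides the shell and the picture viewer there is one more tool, called after "Emit:" as a command line: name --argument value ..., lists and objects as JSON in quotes. apply_moves: Moves the arm, as the interface text tells. Its arguments: {"type":"object","properties":{"claw":{"type":"array"},"xyz":{"type":"array"},"twist":{"type":"array"},"force":{"type":"number"}},"required":["claw","xyz","twist"]}

```bash
mkdir -p pics
cat > h.py <<'E'
import numpy as np, cv2
from workcell import bot
def grab(n,save=None):
    f=bot.grab_frame(n)
    if save: cv2.imwrite('pics/'+save,f['img'][:,:,::-1])
    return f
def K(f):
    h=f['img'].shape[0]; fl=h/2/np.tan(np.radians(f['vfov'])/2)
    return np.array([[fl,0,f['cx']],[0,fl,f['cy']],[0,0,1.]]),np.array(f['distortion'],float)
def proj(f,P):
    P=np.atleast_2d(P).astype(float); k,d=K(f); V=np.array(f['view'])
    c=P@V[:3,:3].T+V[:3,3]; c=c*[1,-1,-1]
    return cv2.projectPoints(c,np.zeros(3),np.zeros(3),k,d)[0][:,0]
def back(f,uv,z):
    k,d=K(f); V=np.array(f['view']); n=cv2.undistortPoints(np.array(uv,float).reshape(-1,1,2),k,d)[:,0]
    r=np.c_[n[:,0],-n[:,1],-np.ones(len(n))]@V[:3,:3]; o=-V[:3,:3].T@V[:3,3]
    return o+r*((z-o[2])/r[:,2])[:,None]
E
python3 - <<'E'
from h import *
print(bot.observe())
for c in ['top','side']:
    f=grab(c,c+'0.png'); print(c,f['vfov'],f['cx'],f['cy'],f['distortion'],np.round(f['view'],3).tolist())
    for q in ['red_ring1','blue_ring1','riser','stand','bar','bar_grip','bar_tip','wood_board','red_bowl','blue_bowl','mill','jar']:
        print(q,[(np.round(r['position'],3).tolist(),round(r['score'],2)) for r in bot.find_in(c,q)])
E
```

```text
{'clock': 0.0, 'qpos': array([ 1.04179434,  0.52200094, -0.03633288,  1.59998865,  0.0211827 ,
        1.02112749, -0.11279641]), 'qd': array([ 0.00126189, -0.00038091, -0.00223311,  0.00015324, -0.00110987,
       -0.00048684,  0.00077565]), 'joint_efforts': array([-6.61135273e-04, -9.27109623e+01,  1.97978385e+00, -3.69937062e+01,
        1.78066618e-02,  7.94819643e-03, -4.58139971e-05]), 'position': array([ 0.27662015, -0.56007417,  0.23074075]), 'tool_rot': array([-3.14045435e+00,  6.48456018e-05,  4.58790999e-01]), 'force': array([0.07181248, 0.08243238, 0.9998072 ]), 'moment': array([ 0.02833696, -0.00714569, -0.02971508]), 'finger_force': 0.0, 'grip_width': 0.08525058596366716}
top 51.30668626538039 318.6464188432415 239.98028803183894 [-0.02835094  0.          0.          0.          0.        ] [[-0.028, -1.0, 0.002, 0.059], [0.992, -0.027, 0.125, -0.598], [-0.125, 0.005, 0.992, -1.112], [0.0, 0.0, 0.0, 1.0]]
red_ring1 [([0.396, -0.321, 0.054], 0.93), ([0.484, 0.368, 0.055], 0.93), ([0.53, -0.398, 0.051], 0.91), ([0.394, 0.213, 0.054], 0.86)]
blue_ring1 [([0.404, -0.028, 0.
[... 1191 characters left out ...]
, ([0.397, -0.024, 0.038], 0.57)]
riser [([0.512, -0.085, 0.069], 0.78), ([0.67, 0.173, 0.109], 0.58)]
stand [([0.5, 0.254, 0.04], 0.7), ([0.665, 0.049, 0.011], 0.66)]
bar [([0.665, 0.176, 0.111], 0.78), ([0.766, 0.298, 0.047], 0.62), ([0.504, 0.256, 0.038], 0.59)]
bar_grip [([0.667, 0.175, 0.112], 0.76)]
bar_tip [([0.67, 0.174, 0.111], 0.71)]
wood_board [([0.678, -0.264, 0.016], 0.63)]
red_bowl [([0.73, -0.294, 0.052], 0.66)]
blue_bowl [([0.765, 0.298, 0.048], 0.8), ([0.639, 0.489, 0.027], 0.63)]
mill [([0.779, 0.038, 0.096], 0.96), ([0.669, 0.172, 0.109], 0.63), ([0.428, 0.09, 0.036], 0.54), ([0.729, -0.297, 0.048], 0.46)]
jar [([0.359, -0.111, 0.074], 0.98), ([0.662, 0.048, 0.014], 0.51)]
```

View pics/top0.png

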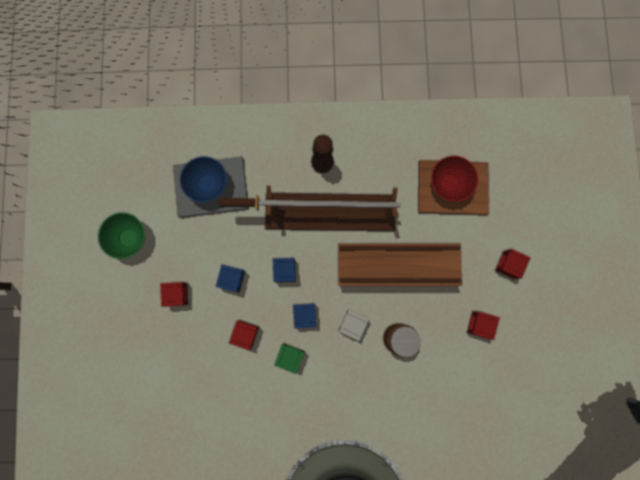

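View pics/side0.png

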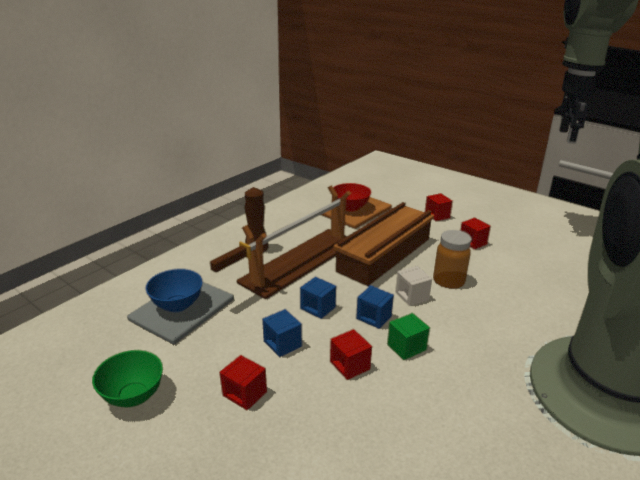

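Red bowl (454,180) is on the wooden board (453,187), so the reds are meant. Candidates in the top view: red (174,294), (244,335), (514,264), (484,325). The blue ones and the green (290,358) and white (354,325) look-alikes stay. One enlarged crop to confirm these and see the hole directions.

Run:
```python
from h import *
s=cv2.imread('pics/side0.png'); t=cv2.imread('pics/top0.png')
c=lambda im,u,v,w,h,k:cv2.resize(im[v-h:v+h,u-w:u+w],None,fx=k,fy=k,interpolation=cv2.INTER_CUBIC)
a=np.hstack([c(s,u,v,28,28,3.5) for u,v in [(243,382),(351,354),(438,207),(475,233)]])
a2=np.hstack([c(t,u,v,28,28,3.5) for u,v in [(174,294),(244,335),(514,264),(484,325)]])
b=c(t,340,235,130,60,3.0153)
b=cv2.resize(b,(784,362))
cv2.imwrite('pics/m1.png',np.vstack([np.hstack([a[:, :],a2[:, :]])[:, :1568]]) if 0 else np.vstack([np.hstack([a,]),a2,b]))
# red top faces
f=bot.grab_frame('top'); hsv=cv2.cvtColor(f['img'],cv2.COLOR_RGB2HSV)
m=(((hsv[...,0]<8)|(hsv[...,0]>172))&(hsv[...,1]>150)&(hsv[...,2]>120)).astype(np.uint8)
n,l,st,ce=cv2.connectedComponentsWithStats(m)
for i in range(1,n):
    if 150<st[i,4]<1500:
        ys,xs=np.where(l==i); P=back(f,np.c_[xs,ys],.054)[:,:2]
        r=cv2.minAreaRect((P*1000).astype(np.float32)); print(ce[i].round(),st[i,4],np.round(P.mean(0),3),r)
```

```text
(no output)
```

View pics/m1.png

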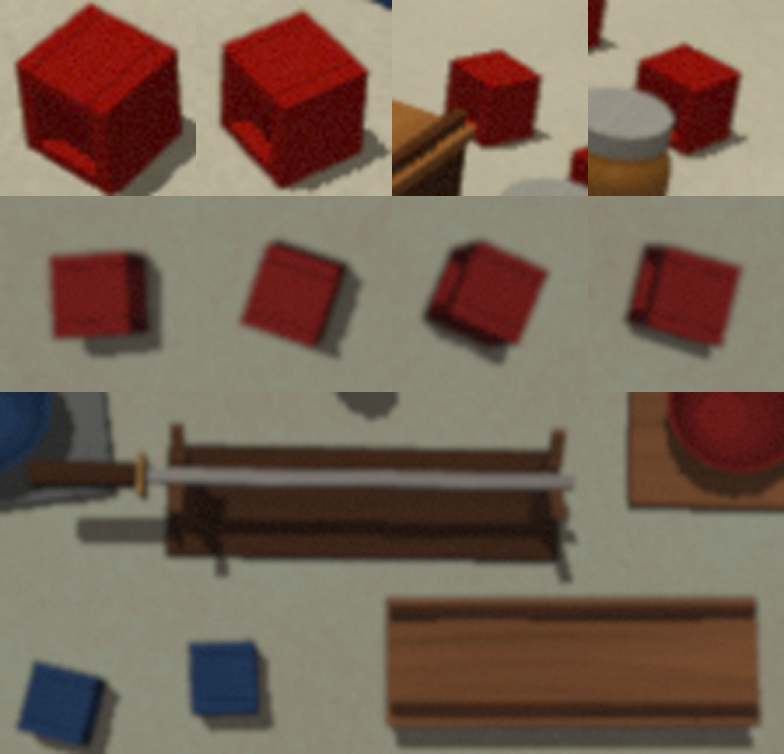

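The crops show all four reds with the hole in the +y-ish face; the riser is around (400,265) px, with the bar handle to the left (+y).

```bash
cat >> h.py <<'E'
def redtops(f,vmin=90,z=.054,amin=200,amax=1500,col='red'):
    hsv=cv2.cvtColor(f['img'],cv2.COLOR_RGB2HSV)
    hm=((hsv[...,0]<8)|(hsv[...,0]>172)) if col=='red' else ((hsv[...,0]>100)&(hsv[...,0]<125))
    m=(hm&(hsv[...,1]>130)&(hsv[...,2]>vmin)).astype(np.uint8)
    n,l,st,ce=cv2.connectedComponentsWithStats(m); out=[]
    for i in range(1,n):
        if amin<st[i,4]<amax:
            ys,xs=np.where(l==i); P=back(f,np.c_[xs,ys],z)[:,:2]
            r=cv2.minAreaRect((P*1000).astype(np.float32)); out.append(r); print(col,ce[i].round(),st[i,4],np.round(P.mean(0),4),np.round(r[0]),np.round(r[1],1),round(r[2],1))
    return out
E
python3 - <<'E'
from h import *
f=bot.grab_frame('top')
for v in (85,100): redtops(f,v)
redtops(f,50,col='blue')
# riser/stand/bar px from the crop: crop px -> full px
F=lambda p:[(p[0]/784*260+210),(p[1]-392)/362*120+175]
print('rail tops',np.round(back(f,[F(p) for p in [(388,604),(755,602),(388,718),(757,718)]],.08),3).tolist())
print('rod',np.round(back(f,[F(p) for p in [(160,476),(572,482),(142,475),(30,472)]],.108),3).tolist())
print('forks',np.round(back(f,[F(p) for p in [(177,428),(558,434)]],.14),3).tolist())
print('base',np.round(back(f,[F(p) for p in [(167,556),(552,560)]],.01),3).tolist())
E
```

```text
red [453. 184.] 508 [ 0.7199 -0.2706] [ 721. -270.] [57.2 61.2] 3.2
red [516. 263.] 450 [ 0.5325 -0.4029] [ 533. -403.] [46.9 50.2] 62.6
red [171. 294.] 470 [0.4847 0.3762] [484. 376.] [51.5 46.8] 2.9
red [486. 325.] 477 [ 0.3955 -0.3248] [ 395. -325.] [46.5 51. ] 71.7
red [243. 335.] 501 [0.3908 0.2169] [391. 217.] [47.2 51.7] 70.3
red [517. 262.] 278 [ 0.5355 -0.4061] [ 537. -406.] [44.3 38.8] 63.9
red [171. 294.] 413 [0.4849 0.3773] [485. 377.] [49.8 45.4] 2.9
red [486. 326.] 305 [ 0.3929 -0.3252] [ 392. -325.] [44.2 39.7] 72.4
red [242. 335.] 437 [0.3895 0.2183] [390. 218.] [45.9 49.9] 69.4
blue [207. 182.] 1123 [0.7385 0.2967] [738. 300.] [ 81.9 100.4] 25.6
blue [284. 270.] 437 [0.5324 0.1219] [533. 122.] [45.1 47.5] 88.7
blue [229. 278.] 439 [0.5167 0.2452] [517. 245.] [46.9 47.1] 74.5
blue [304. 316.] 418 [0.429  0.0786] [429.  80.] [44.6 46.3] 88.5
rail tops [[0.581, -0.001, 0.08], [0.575, -0.272, 0.08], [0.498, 0.001, 0.08], [0.49, -0.268, 0.08]]
rod [[0.676, 0.161, 0.108], [0.663, -0.136, 0.108], [0.677, 0.174, 0.108], [0.681, 0.255, 0.108]]
forks [[0.703, 0.146, 0.14], [0.691, -0.122, 0.14]]
base [[0.632, 0.167, 0.01], [0.62, -0.134, 0.01]]
```

```bash
cat >> h.py <<'E'
from scipy.spatial.transform import Rotation as Ro
def plan(xyz,yawdeg,step=.035):
    s=bot.observe(); p=np.array(s['position']); R0=Ro.from_euler('xyz',s['tool_rot'])
    R1=Ro.from_euler('xyz',[np.pi,0,np.radians(yawdeg)])
    rv=(R0.inv()*R1).as_rotvec(); d=R1.inv().apply(np.array(xyz)-p)
    print('t',round(s['clock'],1),'at',p.round(4),'rot',np.degrees(s['tool_rot']).round(1),'q7',s['qpos'][6].round(2),'w',round(s['grip_width'],4),'F',np.round(s['force'],1))
    n=max(1,int(np.ceil(np.abs(rv[2])/.14))); k=int(np.ceil(np.linalg.norm(d)/step))
    print('  rot',rv.round(3),n,'rows of',(rv/n).round(4),'| shift',d.round(4),k,'rows of',(d/max(k,1)).round(4))
E
python3 -c "
from h import *
plan([.395,-.325,.2],71.7)"
```

```text
t 1.4 at [ 0.2767 -0.5604  0.2313] rot [-180.     0.    26.3] q7 -0.11 w 0.0854 F [-0.4  0.5  0.8]
  rot [-0.    -0.    -0.793] 6 rows of [-0.     -0.     -0.1321] | shift [0.2606 0.0384 0.0313] 8 rows of [0.0326 0.0048 0.0039]
```

Emit:
apply_moves --claw '[0.085,0.085,0.085,0.085,0.085,0.085,0.085,0.085,0.085,0.085,0.085,0.085,0.085,0.085,0.085]' --xyz '[[0,0,0],[0,0,0],[0,0,0],[0,0,0],[0,0,0],[0,0,0],[0.0326,0.0048,0.004],[0.0326,0.0048,0.004],[0.0326,0.0048,0.004],[0.0326,0.0048,0.004],[0.0326,0.0048,0.004],[0.0326,0.0048,0.004],[0.0326,0.0048,0.004],[0.0326,0.0048,0.004],[0,0,0]]' --twist '[[0,0,-0.132],[0,0,-0.132],[0,0,-0.132],[0,0,-0.132],[0,0,-0.132],[0,0,-0.132],[0,0,0],[0,0,0],[0,0,0],[0,0,0],[0,0,0],[0,0,0],[0,0,0],[0,0,0],[0,0,0]]' --force 50

```text
clock: 2.9
position: [0.3973, -0.3211, 0.1992]
tool_rot: [3.142, -0.001, 1.256]
force: [0.3, 0.0, 0.4]
grip_width: 0.0847
finger_force: 0.0
```

Run:
```python
from h import *
f=grab('wrist','w1.png'); print(f['vfov'],np.round(f['view'],3).tolist())
redtops(f,60,amin=1500,amax=60000); redtops(f,100,amin=1500,amax=60000)
print(proj(f,[.395,-.325,.054]))
plan([.395,-.325,.018],71.7)
```

```text
67.28408862329661 [[0.95, -0.311, 0.0, -0.476], [0.299, 0.912, -0.28, 0.201], [0.087, 0.266, 0.96, -0.297], [0.0, 0.0, 0.0, 1.0]]
red [315. 232.] 4166 [ 0.3953 -0.3227] [ 395. -323.] [56.  52.8] 71.9
red [495. 268.] 3822 [ 0.5304 -0.3996] [ 525. -397.] [56.6 69.2] 63.2
red [315. 236.] 3638 [ 0.3942 -0.3256] [ 394. -326.] [48.7 52.8] 71.9
red [497. 272.] 3273 [ 0.5312 -0.4036] [ 531. -404.] [48.8 52.2] 63.2
[[315.72328473 235.34386804]]
t 3.0 at [ 0.3962 -0.3233  0.1993] rot [180.   -0.   71.9] q7 0.11 w 0.0848 F [-0.3  0.1  0.9]
  rot [ 0.    -0.     0.003] 1 rows of [ 0.     -0.0004  0.0026] | shift [-0.002  -0.0006  0.1813] 6 rows of [-0.0003 -0.0001  0.0302]
```

View pics/w1.png

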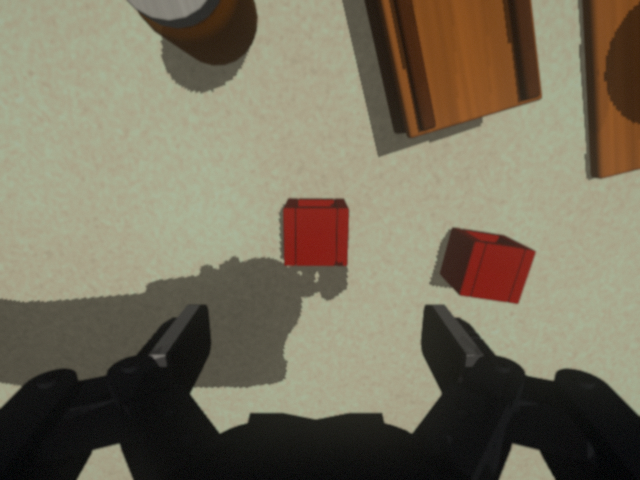

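The red ring sits at (315,235) with its hole facing up in the picture (+y), and the fingers are aligned. Descend and grip.

Emit:
apply_moves --claw '[0.085,0.085,0.085,0.085,0.085,0.085,0.085,0.085,0.04,0.04,0.04,0.04,0.04,0.04,0.04]' --xyz '[[-0.002,0,0.03],[0,0,0.03],[0,0,0.03],[0,0,0.03],[0,0,0.03],[0,0,0.02],[0,0,0.013],[0,0,0],[0,0,0],[0,0,0],[0,0,0],[0,0,0],[0,0,0],[0,0,0],[0,0,0]]' --twist '[[0,0,0],[0,0,0],[0,0,0],[0,0,0],[0,0,0],[0,0,0],[0,0,0],[0,0,0],[0,0,0],[0,0,0],[0,0,0],[0,0,0],[0,0,0],[0,0,0],[0,0,0]]'

```text
clock: 4.45
position: [0.3951, -0.3274, 0.0175]
tool_rot: [3.14, 0.001, 1.251]
force: [-1.2, -0.1, 7.8]
grip_width: 0.0535
finger_force: 52.6
```

Run:
```python
from h import *
plan([.395,-.325,.18],88.5)
```

```text
t 4.5 at [ 0.3951 -0.3274  0.0175] rot [179.9   0.   71.6] q7 -0.01 w 0.0535 F [-1.2 -0.1  7.8]
  rot [ 0.001  0.001 -0.294] 3 rows of [ 0.0005  0.0003 -0.098 ] | shift [ 2.400e-03 -1.000e-04 -1.625e-01] 5 rows of [ 0.0005 -0.     -0.0325]
```

Emit:
apply_moves --claw '[0.04,0.04,0.04,0.04,0.04,0.04,0.04,0.04,0.04,0.04,0.04,0.04,0.04,0.04]' --xyz '[[0,0,-0.02],[0,0,-0.03],[0,0,-0.03],[0,0,-0.03],[0,0,-0.03],[0,0,-0.03],[0,0,0],[0.028,0.0227,0],[0.028,0.0227,0],[0.028,0.0227,0],[0.028,0.0227,0],[0.028,0.0227,0],[0.028,0.0227,0],[0,0,0]]' --twist '[[0,0,0],[0,0,0],[0,0,0],[0,0,0],[0,0,0],[0,0,-0.1],[0,0,-0.1],[0,0,-0.095],[0,0,0],[0,0,0],[0,0,0],[0,0,0],[0,0,0],[0,0,0]]'

```text
clock: 5.85
position: [0.5402, -0.1601, 0.1873]
tool_rot: [3.139, -0.002, 1.551]
force: [-0.5, -0.7, -0.6]
grip_width: 0.0535
finger_force: 52.7
```

Run:
```python
from h import *
f=grab('wrist','w2.png'); g=grab('top')
plan([.535,-.163,.09],88.5)
redtops(g,85)
# project riser model
def model(c,th,f):
    R=lambda x,y,z:[c[0]+x*np.cos(th)-y*np.sin(th),c[1]+x*np.sin(th)+y*np.cos(th),z]
    im=f['img'][:,:,::-1].copy()
    for xs in (-.048,-.031,.031,.048):
        p=proj(f,[R(xs,y,.08) for y in np.linspace(-.138,.138,9)])
        cv2.polylines(im,[p.round().astype(int)],0,(0,255,0),1)
    for y in (-.138,.138):
        p=proj(f,[R(x,y,.08) for x in (-.048,.048)]); cv2.polylines(im,[p.round().astype(int)],0,(0,255,0),1)
    return im
a=model([.536,-.135],np.radians(-1.5),f); b=model([.536,-.135],np.radians(-1.5),g)
b=cv2.resize(b[225:305,320:480],(640,320),interpolation=cv2.INTER_CUBIC)
cv2.imwrite('pics/r1.png',cv2.resize(np.vstack([a,b]),(480,600)))
```

```text
t 6.0 at [ 0.5377 -0.164   0.1869] rot [180.    0.   88.7] q7 -0.05 w 0.0535 F [ 0.1 -1.1 -0.9]
  rot [0.001 0.    0.003] 1 rows of [0.0006 0.0003 0.0026] | shift [ 0.0009 -0.0028  0.0969] 3 rows of [ 0.0003 -0.0009  0.0323]
red [452. 182.] 869 [ 0.7234 -0.2687] [ 724. -263.] [96.2 77.8] 62.4
red [172. 294.] 487 [0.4847 0.3754] [485. 376.] [51.4 47.3] 0.6
red [243. 335.] 516 [0.3909 0.2163] [391. 216.] [48.  52.4] 70.3
```

View pics/r1.png

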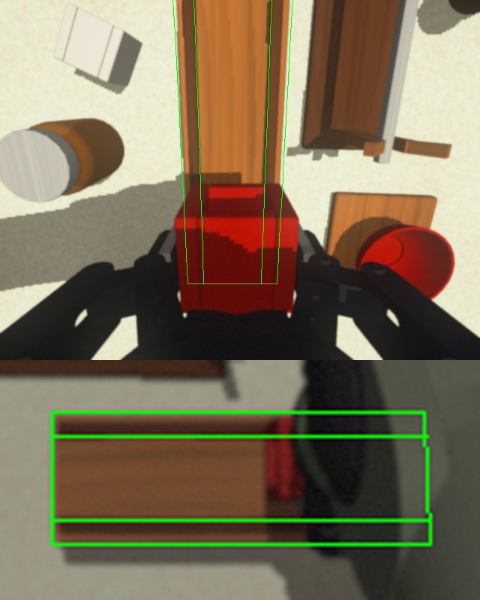

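Model overlay matches the riser within a millimetre or two (wrist rails at 195/268 px against 194/270). Place the ring.

Emit:
apply_moves --claw '[0.04,0.04,0.04,0.04,0.04,0.04,0.07,0.085,0.085,0.085,0.085,0.085,0.085,0.085,0.085,0.085]' --xyz '[[0.001,-0.003,0.03],[0,0,0.03],[0,0,0.025],[0,0,0.01],[0,0,0.0035],[0,0,0],[0,0,0],[0,0,0],[0,0,0],[0,0,-0.03],[0,0,-0.03],[0,0,-0.03],[0,0,-0.03],[-0.02,0,0],[-0.02,0,0],[0,0,0]]' --twist '[[0,0,0],[0,0,0],[0,0,0],[0,0,0],[0,0,0],[0,0,0],[0,0,0],[0,0,0],[0,0,0],[0,0,0],[0,0,0],[0,0,0],[0,0,0],[0,0,0],[0,0,0],[0,0,0]]'

```text
clock: 7.55
position: [0.5331, -0.2063, 0.2082]
tool_rot: [3.141, 0.001, 1.543]
force: [-0.2, 0.3, 0.2]
grip_width: 0.085
finger_force: 0.0
```

Run:
```python
from h import *
f=grab('wrist','w3.png')
redtops(f,100,z=.124,amin=2000,amax=60000)
plan([.5315,-.403,.2],63.2)
```

```text
red [316. 185.] 6898 [ 0.5339 -0.162 ] [ 534. -163.] [49.7 54.1] 88.3
red [537. 299.] 9270 [ 0.6828 -0.2444] [ 688. -243.] [84.8 85.5] 53.9
t 7.6 at [ 0.5333 -0.2046  0.208 ] rot [180.    0.   88.5] q7 0.03 w 0.085 F [-0.2  0.7  0.4]
  rot [0.    0.    0.441] 4 rows of [1.000e-04 1.000e-04 1.102e-01] | shift [-0.1779  0.0879  0.008 ] 6 rows of [-0.0296  0.0146  0.0013]
```

View pics/w3.png

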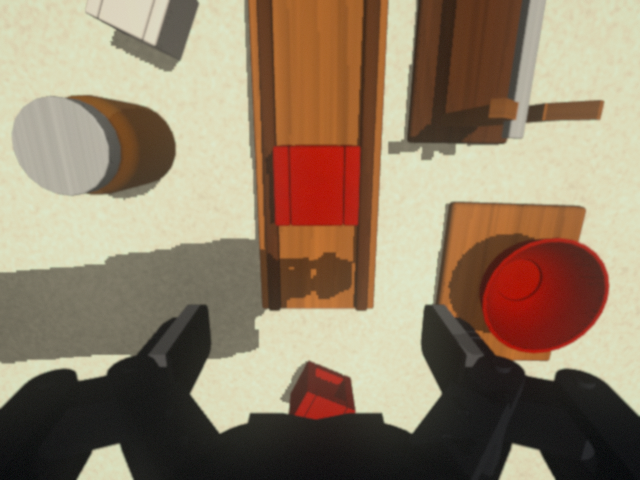

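Ring stands in the trough at (316,185), next red ring at (322,395). Go above it.

Emit:
apply_moves --claw '[0.085,0.085,0.085,0.085,0.085,0.085,0.085,0.085,0.085,0.085,0.085]' --xyz '[[0,0,0],[0,0,0],[0,0,0],[0,0,0],[-0.0297,0.0146,0],[-0.0297,0.0146,0],[-0.0297,0.0146,0],[-0.0297,0.0146,0],[-0.0297,0.0146,0],[-0.0297,0.0146,0],[0,0,0]]' --twist '[[0,0,0.11],[0,0,0.11],[0,0,0.11],[0,0,0.11],[0,0,0],[0,0,0],[0,0,0],[0,0,0],[0,0,0],[0,0,0],[0,0,0]]'

```text
clock: 8.7
position: [0.5307, -0.4059, 0.2073]
tool_rot: [-3.141, 0.001, 1.102]
force: [-0.1, 0.5, -0.1]
grip_width: 0.0849
finger_force: 0.0
```

Run:
```python
from h import *
f=bot.grab_frame('wrist')
r=redtops(f,100,amin=1500,amax=6000)
plan([.5315,-.403,.016],63.2)
```

```text
red [317. 224.] 3455 [ 0.5321 -0.4033] [ 532. -404.] [48.2 52.7] 63.0
t 8.8 at [ 0.5315 -0.4032  0.2073] rot [-180.    -0.    63.2] q7 -0.04 w 0.085 F [ 0.7  0.3 -0.1]
  rot [-0.    -0.     0.001] 1 rows of [-0.0005 -0.      0.0006] | shift [ 2.000e-04 -1.000e-04  1.913e-01] 6 rows of [ 0.     -0.      0.0319]
```

Emit:
apply_moves --claw '[0.085,0.085,0.085,0.085,0.085,0.085,0.085,0.085,0.04,0.04,0.04,0.04,0.04,0.04,0.04,0.04,0.04,0.04,0.04,0.04]' --xyz '[[0,0,0.03],[0,0,0.03],[0,0,0.03],[0,0,0.03],[0,0,0.03],[0,0,0.03],[0,0,0.011],[0,0,0],[0,0,0],[0,0,0],[0,0,0],[0,0,0],[0,0,0],[0,0,-0.02],[0,0,-0.03],[0,0,-0.03],[0,0,-0.03],[0,0,-0.03],[0,0,-0.03],[0,0,0]]' --twist '[[0,0,0],[0,0,0],[0,0,0],[0,0,0],[0,0,0],[0,0,0],[0,0,0],[0,0,0],[0,0,0],[0,0,0],[0,0,0],[0,0,0],[0,0,0],[0,0,0],[0,0,0],[0,0,0],[0,0,-0.11],[0,0,-0.11],[0,0,-0.11],[0,0,-0.111]]'

```text
clock: 10.75
position: [0.5335, -0.4032, 0.1924]
tool_rot: [3.136, 0.004, 1.551]
force: [1.2, -0.5, -0.4]
grip_width: 0.0533
finger_force: 52.5
```

Run:
```python
from h import *
plan([.5345,-.221,.187],88.5)
```

```text
t 10.8 at [ 0.5335 -0.4032  0.1924] rot [179.7   0.2  88.9] q7 0.34 w 0.0533 F [ 1.2 -0.5 -0.4]
  rot [0.006 0.004 0.006] 1 rows of [0.0059 0.0043 0.0061] | shift [ 0.1822 -0.0038  0.0054] 6 rows of [ 0.0304 -0.0006  0.0009]
```

Emit:
apply_moves --claw '[0.04,0.04,0.04,0.04,0.04,0.04,0.04,0.04]' --xyz '[[0.03,0,0],[0.03,0,0],[0.03,0,0],[0.03,0,0],[0.03,0,0],[0.03,0,0],[0.002,0,0],[0,0,0]]' --twist '[[0,0,0],[0,0,0],[0,0,0],[0,0,0],[0,0,0],[0,0,0],[0,0,0],[0,0,0]]'

```text
clock: 11.55
position: [0.5366, -0.2199, 0.1878]
tool_rot: [3.14, 0.001, 1.548]
force: [-0.1, -0.7, -0.6]
grip_width: 0.0535
finger_force: 52.6
```

Run:
```python
from h import *
bot.grab_frame('wrist')
plan([.5345,-.221,.0875],88.5)
```

```text
t 11.6 at [ 0.5364 -0.2208  0.1876] rot [1.799e+02 1.000e-01 8.860e+01] q7 0.04 w 0.0534 F [ 0.8 -0.7  0.6]
  rot [0.001 0.001 0.002] 1 rows of [0.0009 0.0009 0.0018] | shift [-0.0002 -0.0019  0.1001] 3 rows of [-0.0001 -0.0006  0.0334]
```

Emit:
apply_moves --claw '[0.04,0.04,0.04,0.04,0.04,0.04,0.07,0.085,0.085,0.085,0.085,0.085,0.085,0.085]' --xyz '[[0,-0.002,0.03],[0,0,0.03],[0,0,0.025],[0,0,0.01],[0,0,0.0045],[0,0,0],[0,0,0],[0,0,0],[0,0,0],[0,0,-0.03],[0,0,-0.03],[0,0,-0.03],[0,0,-0.03],[0,0,0]]' --twist '[[0,0,0],[0,0,0],[0,0,0],[0,0,0],[0,0,0],[0,0,0],[0,0,0],[0,0,0],[0,0,0],[0,0,0],[0,0,0],[0,0,0],[0,0,0],[0,0,0]]'

```text
clock: 13.0
position: [0.5359, -0.2206, 0.2112]
tool_rot: [3.136, 0.002, 1.546]
force: [0.4, 0.1, 0.2]
grip_width: 0.085
finger_force: 0.0
```

Run:
```python
from h import *
f=grab('wrist','w4.png'); redtops(f,100,z=.124,amin=2000,amax=60000)
plan([.391,.217,.2],70.3)
```

```text
red [311. 164.] 7478 [ 0.5338 -0.1643] [ 534. -168.] [58.2 54.1] 88.4
red [312. 243.] 4157 [ 0.5333 -0.2149] [ 534. -217.] [38.6 54. ] 89.3
red [530. 283.] 9011 [ 0.6826 -0.2481] [ 689. -247.] [84.6 85.7] 48.5
t 13.1 at [ 0.5351 -0.2205  0.2091] rot [1.798e+02 1.000e-01 8.860e+01] q7 0.06 w 0.0847 F [-1.1 -0.3 -0.9]
  rot [0.003 0.001 0.319] 3 rows of [0.0011 0.0002 0.1065] | shift [ 0.3633 -0.2831  0.0091] 14 rows of [ 0.026  -0.0202  0.0007]
```

Emit:
apply_moves --claw '[0.085,0.085,0.085,0.085,0.085,0.085,0.085,0.085,0.085,0.085,0.085,0.085,0.085,0.085,0.085,0.085,0.085,0.085]' --xyz '[[0,0,0],[0,0,0],[0,0,0],[0.026,-0.0202,0],[0.026,-0.0202,0],[0.026,-0.0202,0],[0.026,-0.0202,0],[0.026,-0.0202,0],[0.026,-0.0202,0],[0.026,-0.0202,0],[0.026,-0.0202,0],[0.026,-0.0202,0],[0.026,-0.0202,0],[0.026,-0.0202,0],[0.026,-0.0202,0],[0.026,-0.0202,0],[0.026,-0.0202,0],[0,0,0]]' --twist '[[0,0,0.1065],[0,0,0.1065],[0,0,0.1065],[0,0,0],[0,0,0],[0,0,0],[0,0,0],[0,0,0],[0,0,0],[0,0,0],[0,0,0],[0,0,0],[0,0,0],[0,0,0],[0,0,0],[0,0,0],[0,0,0],[0,0,0]]'

```text
clock: 14.85
position: [0.3889, 0.2214, 0.2068]
tool_rot: [-3.14, -0.001, 1.232]
force: [-0.8, -0.7, 0.7]
grip_width: 0.0849
finger_force: 0.0
```

Run:
```python
from h import *
f=bot.grab_frame('wrist'); redtops(f,100,amin=1500,amax=60000)
plan([.391,.217,.016],70.3)
```

```text
red [370.  12.] 1588 [0.4776 0.3595] [481. 355.] [21.6 56.5] 70.6
red [271. 216.] 3811 [0.3559 0.2433] [356. 244.] [53.5 52.7] 72.3
t 14.9 at [0.3896 0.2194 0.2066] rot [-179.9    0.    70.5] q7 -1.2 w 0.085 F [ 0.5 -0.9  0.4]
  rot [-0.001  0.     0.004] 1 rows of [-0.0012  0.0003  0.0036] | shift [-0.0017  0.0021  0.1906] 6 rows of [-0.0003  0.0003  0.0318]
```

The ring is at about (271,216) px, i.e. (0.356, 0.244): it was knocked aside. Look to confirm.

Run:
```python
from h import *
f=bot.grab_frame('wrist'); im=f['img'][:,:,::-1]
cv2.imwrite('pics/w5.png',cv2.resize(im[100:400,120:520],(800,600),interpolation=cv2.INTER_CUBIC))
for v in (60,80,90,110,120,130): redtops(f,v,amin=2500,amax=60000)
g=bot.grab_frame('top'); redtops(g,85); redtops(g,50,col='blue')
```

```text
red [270. 214.] 3975 [0.3564 0.2438] [356. 244.] [53.3 53.6] 72.3
red [270. 214.] 3921 [0.3562 0.2435] [356. 244.] [53.3 53.6] 72.3
red [269. 214.] 3879 [0.3561 0.2434] [356. 244.] [53.3 53.3] 72.3
red [269. 214.] 3740 [0.3558 0.2432] [356. 244.] [53.3 52.5] 72.3
red [269. 216.] 3353 [0.3549 0.2419] [355. 241.] [48.3 52.3] 72.2
red [454. 183.] 897 [ 0.7208 -0.2731] [ 726. -274.] [107.6  94.6] 88.6
red [416. 263.] 694 [ 0.5397 -0.1759] [ 540. -176.] [68.4 56.6] 88.4
red [445. 262.] 579 [ 0.5397 -0.2407] [ 540. -241.] [52.6 54.4] 88.3
red [171. 293.] 426 [0.4872 0.3775] [485. 376.] [50.  47.8] 3.2
blue [205. 182.] 1254 [0.7402 0.2997] [739. 301.] [ 88.2 102.1] 27.1
blue [284. 270.] 433 [0.5324 0.1219] [533. 122.] [45.1 47.5] 88.7
blue [230. 278.] 443 [0.5166 0.2449] [516. 245.] [47.4 47.1] 74.5
blue [304. 316.] 419 [0.4288 0.0786] [429.  79.] [42.4 46.3] 88.5
```

View pics/w5.png

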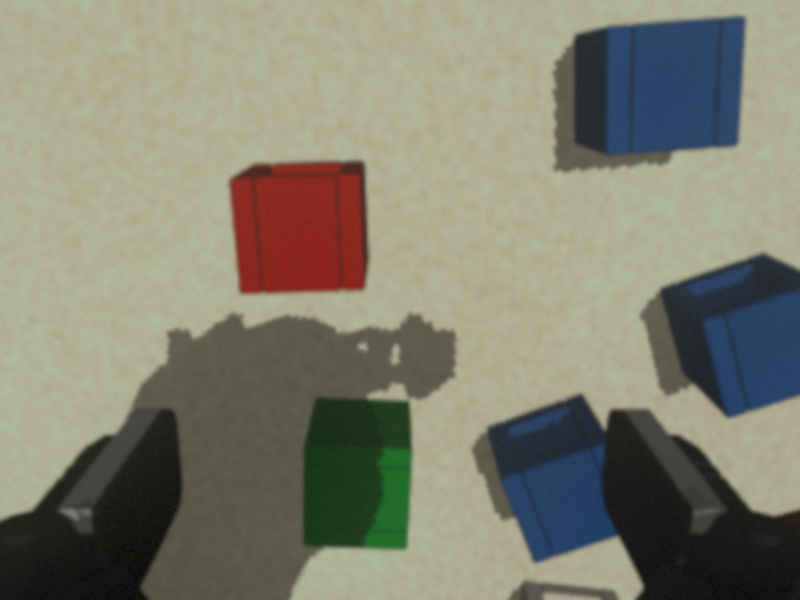

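Knocked red ring at crop (300,228), still standing, hole up in picture. Grip at (0.355, 0.2415), yaw 72.2°.

Emit:
apply_moves --claw '[0.085,0.085,0.085,0.085,0.085,0.085,0.085,0.085,0.085,0.085,0.04,0.04,0.04,0.04,0.04]' --xyz '[[0,0,0],[0.0052,-0.02,0],[0.0052,-0.02,0],[0,0,0.03],[0,0,0.03],[0,0,0.03],[0,0,0.03],[0,0,0.03],[0,0,0.03],[0,0,0.01],[0,0,0],[0,0,0],[0,0,0],[0,0,0],[0,0,0]]' --twist '[[0,0,-0.03],[0,0,0],[0,0,0],[0,0,0],[0,0,0],[0,0,0],[0,0,0],[0,0,0],[0,0,0],[0,0,0],[0,0,0],[0,0,0],[0,0,0],[0,0,0],[0,0,0]]'

```text
clock: 16.5
position: [0.3565, 0.2404, 0.0185]
tool_rot: [3.14, -0.002, 1.257]
force: [-1.3, -2.0, 13.3]
grip_width: 0.0537
finger_force: 53.9
```

Run:
```python
from h import *
plan([.537,-.107,.2],88.5)
```

```text
t 16.5 at [0.3565 0.2404 0.0185] rot [ 1.799e+02 -1.000e-01  7.200e+01] q7 -1.57 w 0.0537 F [-1.3 -2.  13.3]
  rot [ 0.002 -0.001 -0.288] 3 rows of [ 0.0005 -0.0005 -0.0959] | shift [-0.3425  0.1895 -0.1815] 13 rows of [-0.0263  0.0146 -0.014 ]
```

Emit:
apply_moves --claw '[0.04,0.04,0.04,0.04,0.04,0.04,0.04,0.04,0.04,0.04,0.04,0.04,0.04,0.04,0.04,0.04,0.04,0.04,0.04,0.04]' --xyz '[[0,0,-0.02],[0,0,-0.03],[0,0,-0.03],[0,0,-0.03],[0,0,-0.03],[0,0,-0.03],[0,0,0],[-0.0285,0.0158,0],[-0.0285,0.0158,0],[-0.0285,0.0158,0],[-0.0285,0.0158,0],[-0.0285,0.0158,0],[-0.0285,0.0158,0],[-0.0285,0.0158,0],[-0.0285,0.0158,0],[-0.0285,0.0158,0],[-0.0285,0.0158,0],[-0.0285,0.0158,0],[-0.0285,0.0158,0],[0,0,0]]' --twist '[[0,0,0],[0,0,0],[0,0,0],[0,0,0],[0,0,-0.096],[0,0,-0.096],[0,0,-0.096],[0,0,0],[0,0,0],[0,0,0],[0,0,0],[0,0,0],[0,0,0],[0,0,0],[0,0,0],[0,0,0],[0,0,0],[0,0,0],[0,0,0],[0,0,0]]'

```text
clock: 18.5
position: [0.5375, -0.1109, 0.1879]
tool_rot: [3.14, 0.001, 1.54]
force: [-0.4, 0.4, -1.0]
grip_width: 0.0536
finger_force: 52.7
```

Run:
```python
from h import *
bot.grab_frame('wrist'); plan([.5355,-.1065,.0885],88.5)
```

```text
t 18.6 at [ 0.5368 -0.1085  0.1878] rot [180.    0.   88.4] q7 -0.2 w 0.0534 F [-0.6  0.8  0.9]
  rot [ 0.001  0.    -0.002] 1 rows of [ 0.0006  0.0002 -0.0024] | shift [ 0.002  -0.0013  0.0993] 3 rows of [ 0.0007 -0.0004  0.0331]
```

Emit:
apply_moves --claw '[0.04,0.04,0.04,0.04,0.04,0.04,0.07,0.085,0.085,0.085,0.085,0.085,0.085,0.085]' --xyz '[[0.002,-0.001,0.03],[0,0,0.03],[0,0,0.025],[0,0,0.01],[0,0,0.004],[0,0,0],[0,0,0],[0,0,0],[0,0,0],[0,0,-0.03],[0,0,-0.03],[0,0,-0.03],[0,0,-0.03],[0,0,0]]' --twist '[[0,0,0],[0,0,0],[0,0,0],[0,0,0],[0,0,0],[0,0,0],[0,0,0],[0,0,0],[0,0,0],[0,0,0],[0,0,0],[0,0,0],[0,0,0],[0,0,0]]'

```text
clock: 19.95
position: [0.5373, -0.1047, 0.2121]
tool_rot: [3.136, 0.001, 1.545]
force: [-1.3, -0.0, -0.6]
grip_width: 0.0851
finger_force: 0.0
```

Run:
```python
from h import *
g=bot.grab_frame('top'); redtops(g,85); plan([.485,.376,.2],92.9)
```

```text
red [450. 180.] 676 [ 0.7287 -0.2658] [ 740. -261.] [77.6 88.2] 17.0
red [381. 265.] 311 [ 0.5379 -0.0975] [540. -95.] [63.  33.7] 19.3
red [172. 294.] 488 [0.4847 0.3754] [485. 376.] [51.6 47.3] 0.6
t 20.0 at [ 0.5364 -0.1048  0.2101] rot [179.8   0.   88.5] q7 -0.19 w 0.0849 F [ 0.5 -0.7 -0.6]
  rot [ 0.003  0.001 -0.076] 1 rows of [ 0.0033  0.0009 -0.0764] | shift [ 0.4827 -0.0271  0.0101] 14 rows of [ 0.0345 -0.0019  0.0007]
```

Emit:
apply_moves --claw '[0.085,0.085,0.085,0.085,0.085,0.085,0.085,0.085,0.085,0.085,0.085,0.085,0.085,0.085,0.085,0.085]' --xyz '[[0,0,0],[0.0345,-0.0019,0],[0.0345,-0.0019,0],[0.0345,-0.0019,0],[0.0345,-0.0019,0],[0.0345,-0.0019,0],[0.0345,-0.0019,0],[0.0345,-0.0019,0],[0.0345,-0.0019,0],[0.0345,-0.0019,0],[0.0345,-0.0019,0],[0.0345,-0.0019,0],[0.0345,-0.0019,0],[0.0345,-0.0019,0],[0.0345,-0.0019,0],[0,0,0]]' --twist '[[0,0,-0.076],[0,0,0],[0,0,0],[0,0,0],[0,0,0],[0,0,0],[0,0,0],[0,0,0],[0,0,0],[0,0,0],[0,0,0],[0,0,0],[0,0,0],[0,0,0],[0,0,0],[0,0,0]]'

```text
clock: 21.6
position: [0.4823, 0.381, 0.2072]
tool_rot: [-3.14, -0.002, 1.626]
force: [-1.2, -0.7, -0.1]
grip_width: 0.0848
finger_force: 0.0
```

Run:
```python
from h import *
f=bot.grab_frame('wrist'); redtops(f,100,amin=1500,amax=60000);redtops(f,120,amin=1500,amax=60000)
g=bot.grab_frame('top'); redtops(g,80,z=.124)
plan([.485,.376,.016],92.9)
```

```text
red [318. 226.] 3212 [0.4833 0.3827] [483. 381.] [52.9 54.4] 1.8
red [318. 228.] 1710 [0.4834 0.3816] [484. 380.] [32.2 39.9] 3.1
red [455. 183.] 1227 [ 0.7047 -0.255 ] [ 712. -254.] [101.   93.2] 88.5
red [444. 262.] 611 [ 0.5352 -0.2224] [ 535. -223.] [49.9 53.1] 88.3
red [402. 263.] 1375 [ 0.5355 -0.1331] [ 536. -133.] [121.2  53.1] 88.4
red [170. 294.] 431 [0.4833 0.3576] [484. 357.] [42.3 48.1] 88.5
t 21.7 at [0.484  0.3768 0.2071] rot [-179.9    0.    93. ] q7 -1.01 w 0.0849 F [ 0.6 -0.9 -0.8]
  rot [-0.001  0.001  0.001] 1 rows of [-0.0014  0.0008  0.0013] | shift [-0.0008  0.0009  0.1911] 6 rows of [-0.0001  0.0002  0.0319]
```

Emit:
apply_moves --claw '[0.085,0.085,0.085,0.085,0.085,0.085,0.085,0.085,0.04,0.04,0.04,0.04,0.04,0.04,0.04,0.04,0.04,0.04,0.04,0.04]' --xyz '[[0.001,0,0.03],[0,0,0.03],[0,0,0.03],[0,0,0.03],[0,0,0.03],[0,0,0.03],[0,0,0.01],[0,0,0],[0,0,0],[0,0,0],[0,0,0],[0,0,0],[0,0,0],[0,0,-0.02],[0,0,-0.03],[0,0,-0.03],[0,0,-0.03],[0,0,-0.03],[0,0,-0.03],[0,0,0]]' --twist '[[0,0,0],[0,0,0],[0,0,0],[0,0,0],[0,0,0],[0,0,0],[0,0,0],[0,0,0],[0,0,0],[0,0,0],[0,0,0],[0,0,0],[0,0,0],[0,0,0],[0,0,0],[0,0,0],[0,0,0],[0,0,0],[0,0,0.076],[0,0,0]]'

```text
clock: 23.7
position: [0.4859, 0.3788, 0.1933]
tool_rot: [3.136, -0.004, 1.542]
force: [-0.5, 0.3, 0.1]
grip_width: 0.0534
finger_force: 52.6
```

Run:
```python
from h import *
plan([.537,-.0485,.187],88.5)
```

```text
t 23.7 at [0.4859 0.3788 0.1933] rot [179.7  -0.2  88.4] q7 -1.09 w 0.0534 F [-0.5  0.3  0.1]
  rot [ 0.005 -0.004 -0.002] 1 rows of [ 0.0053 -0.0043 -0.0022] | shift [-0.4258  0.0622  0.0063] 13 rows of [-0.0328  0.0048  0.0005]
```

Emit:
apply_moves --claw '[0.04,0.04,0.04,0.04,0.04,0.04,0.04,0.04,0.04,0.04,0.04,0.04,0.04,0.04,0.04]' --xyz '[[-0.0328,0.0048,0],[-0.0328,0.0048,0],[-0.0328,0.0048,0],[-0.0328,0.0048,0],[-0.0328,0.0048,0],[-0.0328,0.0048,0],[-0.0328,0.0048,0],[-0.0328,0.0048,0],[-0.0328,0.0048,0],[-0.0328,0.0048,0],[-0.0328,0.0048,0],[-0.0328,0.0048,0],[-0.0328,0.0048,0],[0,0,0],[0,0,0]]' --twist '[[0,0,0],[0,0,0],[0,0,0],[0,0,0],[0,0,0],[0,0,0],[0,0,0],[0,0,0],[0,0,0],[0,0,0],[0,0,0],[0,0,0],[0,0,0],[0,0,0],[0,0,0]]'

```text
clock: 25.2
position: [0.536, -0.0508, 0.1884]
tool_rot: [3.141, -0.0, 1.544]
force: [0.3, 0.3, -0.3]
grip_width: 0.0534
finger_force: 52.6
```

Run:
```python
from h import *
bot.grab_frame('wrist'); plan([.537,-.0485,.0885],88.5)
```

```text
t 25.2 at [ 0.536  -0.0498  0.1885] rot [180.   -0.   88.6] q7 -0.32 w 0.0533 F [ 0.6  0.3 -0. ]
  rot [ 0.    -0.     0.001] 1 rows of [ 0.0003 -0.0003  0.0011] | shift [0.0014 0.0009 0.1   ] 3 rows of [0.0005 0.0003 0.0333]
```

Place, lift, and back off toward −x/up to look.

Emit:
apply_moves --claw '[0.04,0.04,0.04,0.04,0.04,0.04,0.07,0.085,0.085,0.085,0.085,0.085,0.085,0.085,0.085,0.085,0.085,0.085,0.085]' --xyz '[[0.001,0.001,0.03],[0,0,0.03],[0,0,0.025],[0,0,0.01],[0,0,0.005],[0,0,0],[0,0,0],[0,0,0],[0,0,0],[0,0,-0.03],[0,0,-0.03],[0,0,-0.03],[0,0,-0.04],[0.04,0,-0.03],[0.04,0,0],[0.04,0.03,0],[0.04,0.04,0],[0.035,0.04,0],[0,0,0]]' --twist '[[0,0,0],[0,0,0],[0,0,0],[0,0,0],[0,0,0],[0,0,0],[0,0,0],[0,0,0],[0,0,0],[0,0,0],[0,0,0],[0,0,0],[0,0,0],[0,0,0],[0,0,0],[0,0,0],[0,0,0],[0,0,0],[0,0,0]]'

```text
clock: 27.15
position: [0.647, 0.1414, 0.2472]
tool_rot: [-3.141, -0.003, 1.549]
force: [-1.1, -0.7, -1.5]
grip_width: 0.0852
finger_force: 0.0
```

Run:
```python
from h import *
g=grab('top','top2.png'); f=grab('wrist','w6.png'); s=grab('side','side2.png')
redtops(g,80,z=.124)
im=np.vstack([np.hstack([cv2.resize(f['img'],(400,300)),cv2.resize(g['img'][220:310,320:480],(400,225+75))]),cv2.resize(s['img'][140:320,200:500],(500,300))[:, :] if 0 else np.hstack([cv2.resize(s['img'][140:320,200:500],(500,300)),np.zeros((300,300,3),np.uint8)])])
cv2.imwrite('pics/m2.png',im[:,:,::-1])
plan([.674,.21,.12],87.5)
print([(np.round(r['position'],3).tolist(),round(r['score'],2)) for r in bot.find_in('top','bar_grip')],[(np.round(r['position'],3).tolist(),round(r['score'],2)) for r in bot.find_in('wrist','bar_grip')])
```

```text
red [455. 183.] 1246 [ 0.705  -0.2551] [ 712. -255.] [ 94.1 102.4] 4.4
red [444. 262.] 609 [ 0.5352 -0.2224] [ 535. -223.] [49.7 53.1] 88.3
red [405. 262.] 1212 [ 0.5373 -0.1395] [ 536. -131.] [127.1  53.1] 88.4
t 27.3 at [0.6445 0.136  0.2479] rot [-180.     0.    88.6] q7 -0.58 w 0.0849 F [-0.2 -0.2  0.4]
  rot [-0.001  0.     0.018] 1 rows of [-0.0008  0.0003  0.0184] | shift [0.0752 0.0262 0.1279] 5 rows of [0.015  0.0052 0.0256]
[([0.666, -0.061, 0.112], 0.71), ([0.534, -0.219, 0.125], 0.63)] [([0.673, 0.182, 0.114], 0.71)]
```

View pics/m2.png

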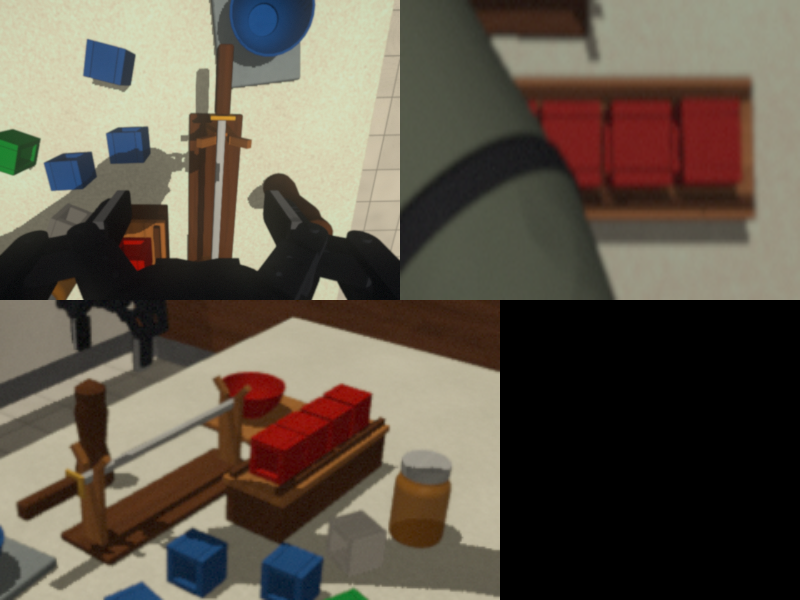

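Four reds stand in line in the trough. Now measure the handle (wrist px ~ (355,189) collar to (357,72) end).

Run:
```python
from h import *
f=bot.grab_frame('wrist'); hsv=cv2.cvtColor(f['img'],cv2.COLOR_RGB2HSV)
cv2.imwrite('pics/c1.png',cv2.resize(f['img'][20:420,250:450],(400,800)) [:, :, ::-1][:600])
# collar: yellow
m=(hsv[...,0]>15)&(hsv[...,0]<30)&(hsv[...,1]>130)&(hsv[...,2]>110); m[:, :250]=0; m[:,450:]=0; m[230:]=0
ys,xs=np.where(m); print('collar',xs.min(),xs.max(),ys.min(),ys.max(),back(f,[[xs.mean(),ys.mean()]],.118).round(4))
```

```text
collar 337 378 178 187 [[0.676  0.1749 0.118 ]]
```

View pics/c1.png

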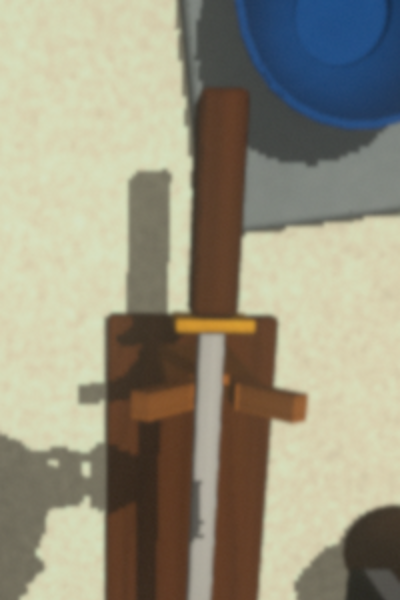

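Run:
```python
from h import *
f=bot.grab_frame('wrist'); b=lambda u,v,z:back(f,[[u,v]],z)[0].round(4)
h1,h2=b(357.5,177.5,.116),b(362.7,66,.116); r1,r2=b(355.5,187.5,.11),b(349.5,315,.11)
print(h1,h2,np.degrees(np.arctan2(-(h2-h1)[0],(h2-h1)[1]))); print(r1,r2,np.degrees(np.arctan2(-(r1-r2)[0],(r1-r2)[1])))
print('fork',b(316,222.5,.14),b(402,224,.14))
plan([.677,.216,.12],87.5)
```

```text
[0.6764 0.1782 0.116 ] [0.6797 0.2547 0.116 ] -2.470051295960839
[0.6756 0.1699 0.11  ] [0.6708 0.0607 0.11  ] -2.5168756569395305
fork [0.6443 0.1498 0.14  ] [0.7056 0.147  0.14  ]
t 27.5 at [0.6447 0.1351 0.2488] rot [180.    0.   88.5] q7 -0.58 w 0.0849 F [-0.2  0.8 -0.1]
  rot [0.001 0.    0.017] 1 rows of [0.0005 0.0004 0.017 ] | shift [0.0822 0.0288 0.1288] 5 rows of [0.0164 0.0058 0.0258]
```

Emit:
apply_moves --claw '[0.085,0.085,0.085,0.085,0.085,0.085,0.085,0.085,0.085,0.085]' --xyz '[[0,0,0],[0.028,0.01,0],[0.028,0.01,0],[0.0277,0.0098,0],[0,0,0.03],[0,0,0.03],[0,0,0.02],[0,0,0],[0,0,0],[0,0,0]]' --twist '[[0,0,0.017],[0,0,0],[0,0,0],[0,0,0],[0,0,0],[0,0,0],[0,0,0],[0,0,0],[0,0,0],[0,0,0]]'

```text
clock: 28.5
position: [0.6789, 0.2187, 0.17]
tool_rot: [3.14, -0.001, 1.528]
force: [-0.9, 0.5, -0.4]
grip_width: 0.0847
finger_force: 0.0
```

Run:
```python
from h import *
bot.grab_frame('wrist')
plan([.678,.2175,.086],87.5)
```

```text
t 28.6 at [0.6789 0.2187 0.17  ] rot [179.9  -0.   87.5] q7 -0.71 w 0.0847 F [0.1 0.7 0.4]
  rot [ 0.002 -0.001  0.001] 1 rows of [ 0.002  -0.0008  0.0006] | shift [-0.0012 -0.0008  0.084 ] 3 rows of [-0.0004 -0.0003  0.028 ]
```

Emit:
apply_moves --claw '[0.085,0.085,0.085,0.085,0.04,0.02,0.005,0.005,0.005,0.005,0.005,0.005]' --xyz '[[-0.001,-0.001,0.03],[0,0,0.03],[0,0,0.024],[0,0,0],[0,0,0],[0,0,0],[0,0,0],[0,0,0],[0,0,0],[0,0,0],[0,0,0],[0,0,0]]' --twist '[[0,0,0],[0,0,0],[0,0,0],[0,0,0],[0,0,0],[0,0,0],[0,0,0],[0,0,0],[0,0,0],[0,0,0],[0,0,0],[0,0,0]]' --force 110

```text
clock: 29.75
position: [0.6776, 0.2177, 0.0849]
tool_rot: [3.141, -0.0, 1.528]
force: [0.1, 0.2, 6.5]
grip_width: 0.0166
finger_force: 107.2
```

Run:
```python
from h import *
f=bot.grab_frame('wrist')
plan([.678,.2175,.086],87.5)
```

```text
t 29.8 at [0.6776 0.2177 0.0849] rot [179.9  -0.   87.6] q7 -0.75 w 0.0168 F [ 0.5 -0.9  6.4]
  rot [ 0.001 -0.     0.001] 1 rows of [ 0.0009 -0.0002  0.0011] | shift [-0.0001  0.0004 -0.0011] 1 rows of [-0.0001  0.0004 -0.0011]
```

Emit:
apply_moves --claw '[0.005,0.005,0.005,0.005,0.005,0.005,0.005,0.005,0.005,0.005,0.005,0.005,0.005,0.005]' --xyz '[[0,0,-0.01],[0,0,-0.02],[0,0,-0.02],[0,0,-0.02],[0,0,-0.02],[0,0,-0.02],[0.0161,-0.0165,0],[0.0161,-0.0165,0],[0.0161,-0.0165,0],[0.0161,-0.0165,0],[0.0161,-0.0165,0],[0.0161,-0.0165,0],[0.0161,-0.0165,0],[0.0161,-0.0165,0]]' --twist '[[0,0,0],[0,0,0],[0,0,0],[0,0,0],[0,0,-0.016],[0,0,0],[0,0,0],[0,0,0],[0,0,0],[0,0,0],[0,0,0],[0,0,0],[0,0,0],[0,0,0]]'

```text
clock: 31.2
position: [0.5479, 0.3505, 0.1949]
tool_rot: [3.142, -0.0, 1.544]
force: [1.0, 1.0, -0.6]
grip_width: 0.0165
finger_force: 107.5
```

Run:
```python
from h import *
bot.grab_frame('wrist')
plan([.5494,.35,.0785],88.45)
```

```text
t 31.2 at [0.5447 0.3541 0.1951] rot [-1.799e+02 -1.000e-01  8.870e+01] q7 -0.98 w 0.0166 F [-2.8  4.3 -1. ]
  rot [-0.001 -0.002  0.005] 1 rows of [-0.0014 -0.002   0.0046] | shift [-0.004   0.0049  0.1166] 4 rows of [-0.001   0.0012  0.0292]
```

Emit:
apply_moves --claw '[0.005,0.005,0.005,0.005,0.005,0.005,0.005,0.005,0.005]' --xyz '[[0,0,0],[0,0,0.025],[0,0,0.025],[0,0,0.025],[0,0,0.02],[0,0,0.015],[0,0,0.006],[0,0,0],[0,0,0]]' --twist '[[0,0,0],[0,0,0],[0,0,0],[0,0,0],[0,0,0],[0,0,0],[0,0,0],[0,0,0],[0,0,0]]'

```text
clock: 32.15
position: [0.5491, 0.3501, 0.0792]
tool_rot: [3.141, -0.001, 1.544]
force: [-0.7, 0.3, -1.5]
grip_width: 0.0163
finger_force: 107.5
```

Run:
```python
from h import *
f=grab('wrist','w7.png'); g=grab('top','top3.png'); s=grab('side','side3.png')
plan([.5494,.35,.0785],88.45)
p=np.array(bot.observe()['position']); yw=bot.observe()['tool_rot'][2]
# predicted rod line: tip from grip
d=np.array([np.cos(yw),np.sin(yw),0]); grip=p+[0,0,.02]
tip=grip-d*.355; org=grip-d*.045; print('pred tip',tip.round(4))
for c,F,box in (('side',s,(200,130,540,400)),('top',g,(150,215,480,325))):
    im=F['img'][:,:,::-1].copy()
    q=proj(F,[tip]); print(c,'tip px',q); cv2.circle(im,tuple(q[0].round().astype(int)),4,(0,255,0),1)
    q2=proj(F,[tip,org]); cv2.line(im,*[tuple(int(v) for v in a) for a in q2],(0,255,255),1)
    if c=='side': A=cv2.resize(im[130:400,200:540],(800*340//800*2-0,540))[:, :680]
    else: B=cv2.resize(im[215:325,150:480],(680,227))
cv2.imwrite('pics/m3.png',cv2.resize(np.vstack([A,B]),(532,600)))
```

```text
t 32.3 at [0.5491 0.35   0.0792] rot [179.9  -0.   88.5] q7 -1.05 w 0.0164 F [ 0.5 -0.3 -0.1]
  rot [ 0.001 -0.001  0.   ] 1 rows of [ 0.0011 -0.0006  0.0004] | shift [-0.      0.0003  0.0007] 1 rows of [-0.      0.0003  0.0007]
pred tip [ 0.5396 -0.0048  0.0992]
side tip px [[353.37422631 239.66454406]]
top tip px [[341.21990686 263.31251566]]
```

View pics/m3.png

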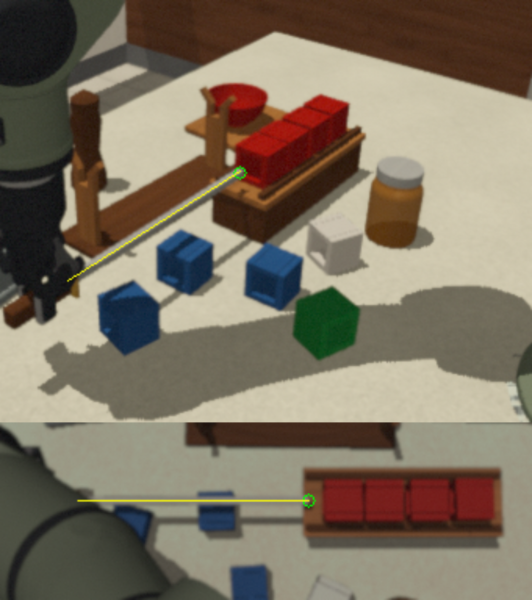

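The predicted rod line (green tip at crop (240,172) in the side view, (308,500) in the top view) coincides with the rod and the row of holes. Insert.

Emit:
apply_moves --claw '[0.005,0.005,0.005,0.005,0.005,0.005,0.005,0.005]' --xyz '[[-0.01,0,0],[-0.015,0,0],[-0.015,0,0],[-0.015,0,0],[-0.015,0,0],[-0.015,0,0],[-0.015,0,0],[0,0,0]]' --twist '[[0,0,0],[0,0,0],[0,0,0],[0,0,0],[0,0,0],[0,0,0],[0,0,0],[0,0,0]]'

```text
clock: 33.1
position: [0.5464, 0.2469, 0.0782]
tool_rot: [-3.142, 0.001, 1.542]
force: [-0.6, -0.6, -1.2]
grip_width: 0.0166
finger_force: 107.5
```

Run:
```python
from h import *
g=bot.grab_frame('top'); redtops(g,80,z=.124)
plan([.5414,.065,.0785],88.45)
```

```text
red [455. 183.] 1271 [ 0.7054 -0.2552] [ 714. -254.] [100.9  97.7] 88.5
t 33.1 at [0.5463 0.2485 0.0784] rot [180.    0.   88.4] q7 -0.95 w 0.0165 F [-0.7  0.2 -0.4]
  rot [ 0.     0.    -0.001] 1 rows of [ 0.0001  0.0003 -0.001 ] | shift [-1.836e-01  0.000e+00 -1.000e-04] 6 rows of [-0.0306  0.     -0.    ]
```

Forces are negligible; continue to full depth.

Emit:
apply_moves --claw '[0.005,0.005,0.005,0.005,0.005,0.005,0.005,0.005,0.005,0.005,0.005,0.005,0.005,0.005]' --xyz '[[-0.01,0,0],[-0.015,0,0],[-0.015,0,0],[-0.015,0,0],[-0.015,0,0],[-0.015,0,0],[-0.015,0,0],[-0.015,0,0],[-0.015,0,0],[-0.015,0,0],[-0.015,0,0],[-0.015,0,0],[-0.008,0,0],[0,0,0]]' --twist '[[0,0,0],[0,0,0],[0,0,0],[0,0,0],[0,0,0],[0,0,0],[0,0,0],[0,0,0],[0,0,0],[0,0,0],[0,0,0],[0,0,0],[0,0,0],[0,0,0]]'

```text
clock: 34.55
position: [0.5412, 0.0655, 0.0783]
tool_rot: [-3.141, 0.0, 1.543]
force: [-0.9, 1.2, -0.6]
grip_width: 0.0163
finger_force: 107.5
```

Run:
```python
from h import *
g=grab('top','top4.png'); s=grab('side','side4.png')
plan([.5414,.065,.0785],88.45)
A=cv2.resize(s['img'][130:280,280:480],(640,480)); B=cv2.resize(g['img'][220:310,320:480],(640,360))
cv2.imwrite('pics/m4.png',cv2.resize(np.vstack([A,B])[:,:,::-1],(457,600)))
```

```text
t 34.6 at [0.5412 0.0674 0.0784] rot [180.   -0.   88.5] q7 -0.69 w 0.0164 F [ 0.3  0.8 -1.5]
  rot [ 0.    -0.     0.001] 1 rows of [ 0.0002 -0.0005  0.0006] | shift [-0.0023  0.0002 -0.0001] 1 rows of [-0.0023  0.0002 -0.0001]
```

View pics/m4.png

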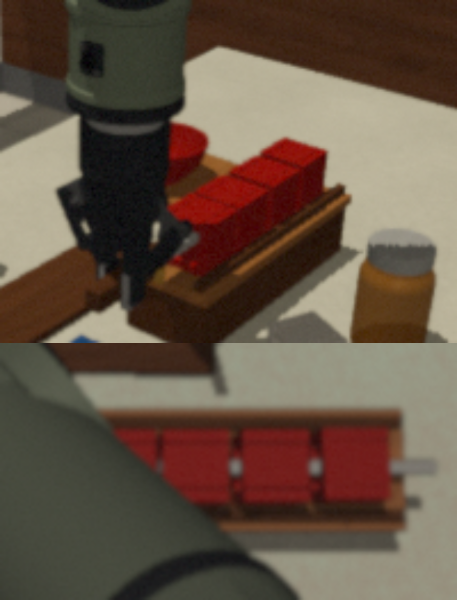

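The rod shows in the gaps between rings and its tip protrudes at (435,467). Lift gently.

Emit:
apply_moves --claw '[0.005,0.005,0.005,0.005,0.005,0.005,0.005,0.005,0.005,0.005,0.005,0.005,0.005,0.005]' --xyz '[[0,0,-0.005],[0,0,-0.005],[0,0,-0.005],[0,0,-0.01],[0,0,-0.01],[0,0,-0.015],[0,0,-0.015],[0,0,-0.015],[0,0,-0.015],[0,0,-0.015],[0,0,-0.01],[0,0,-0.005],[0,0,0],[0,0,0]]' --twist '[[0,0,0],[0,0,0],[0,0,0],[0,0,0],[0,0,0],[0,0,0],[0,0,0],[0,0,0],[0,0,0],[0,0,0],[0,0,0],[0,0,0],[0,0,0],[0,0,0]]' --force 120

```text
clock: 36.05
position: [0.5409, 0.0669, 0.2029]
tool_rot: [-3.141, 0.0, 1.544]
force: [0.1, 0.7, -2.0]
grip_width: 0.0161
finger_force: 117.5
```

Run:
```python
from h import *
g=grab('top','top5.png'); s=grab('side','side5.png')
H=[.6775,.2145]
plan([H[0],H[1],.204],87.55)
o=bot.observe(); p=np.array(o['position']); yw=o['tool_rot'][2]
d=np.array([np.cos(yw),np.sin(yw),0]); grip=p+[0,0,.02]
tip=grip-d*.355; org=grip-d*.045
out=[]
for F,b in ((s,(250,100,490,280)),(g,(310,200,490,335))):
    im=F['img'][:,:,::-1].copy()
    q2=proj(F,[tip,org]); print(q2.round(1)); cv2.circle(im,tuple(int(round(v)) for v in q2[0]),3,(0,255,0),1)
    out.append(cv2.resize(im[b[1]:b[3],b[0]:b[2]],(400,300),interpolation=cv2.INTER_CUBIC))
cv2.imwrite('pics/m5.png',np.hstack(out))
```

```text
t 36.1 at [0.5409 0.0669 0.2027] rot [-179.9    0.    88.5] q7 -0.56 w 0.016 F [ 0.2  0.2 -2.4]
  rot [-0.001  0.     0.016] 1 rows of [-0.001   0.0001  0.0163] | shift [ 0.1533  0.1302 -0.0013] 6 rows of [ 0.0256  0.0217 -0.0002]
[[426.3 149.2]
 [348.2 189.3]]
[[491.2 258.3]
 [330.3 258.6]]
```

View pics/m5.png

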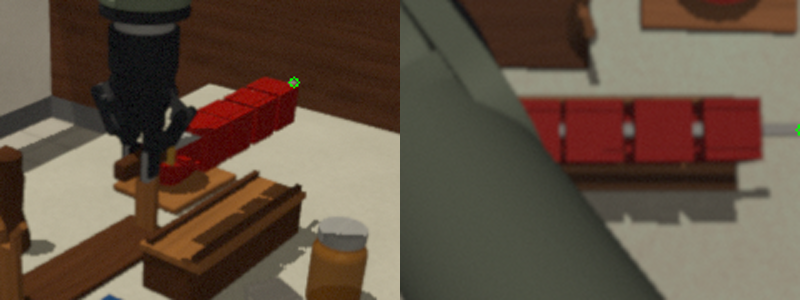

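Emit:
apply_moves --claw '[0.005,0.005,0.005,0.005,0.005,0.005,0.005,0.005,0.005,0.005,0.005,0.005,0.005,0.005,0.005]' --xyz '[[0,0,0],[0.0073,0.006,0],[0.0133,0.0112,0],[0.0133,0.0113,0],[0.0133,0.0113,0],[0.0133,0.0113,0],[0.0133,0.0113,0],[0.0133,0.0113,0],[0.0133,0.0113,0],[0.0133,0.0113,0],[0.0133,0.0113,0],[0.0133,0.0113,0],[0.0133,0.0113,0],[0,0,0],[0,0,0]]' --twist '[[0,0,0.016],[0,0,0],[0,0,0],[0,0,0],[0,0,0],[0,0,0],[0,0,0],[0,0,0],[0,0,0],[0,0,0],[0,0,0],[0,0,0],[0,0,0],[0,0,0],[0,0,0]]'

```text
clock: 37.65
position: [0.6776, 0.2155, 0.2027]
tool_rot: [-3.141, 0.0, 1.529]
force: [0.5, -0.2, -3.2]
grip_width: 0.0164
finger_force: 117.4
```

Run:
```python
from h import *
bot.grab_frame('wrist')
plan([.6775,.2145,.0849],87.55)
s=grab('side','side6.png'); o=bot.observe(); p=np.array(o['position']); yw=o['tool_rot'][2]
d=np.array([np.cos(yw),np.sin(yw),0]); grip=p+[0,0,.02]
q=proj(s,[grip-d*.355]); print(q)
im=s['img'][:,:,::-1].copy(); cv2.circle(im,tuple(int(round(v)) for v in q[0]),3,(0,255,0),1)
cv2.imwrite('pics/m6.png',cv2.resize(im[100:310,200:440],(640,560),interpolation=cv2.INTER_CUBIC))
```

```text
t 37.7 at [0.6775 0.2149 0.2029] rot [-180.     0.    87.6] q7 -0.71 w 0.016 F [ 0.2 -0.6 -2.3]
  rot [-0.001  0.     0.   ] 1 rows of [-0.0006  0.0003  0.0003] | shift [-0.0004 -0.      0.118 ] 4 rows of [-0.0001 -0.      0.0295]
[[344.97812422 152.95471262]]
```

View pics/m6.png

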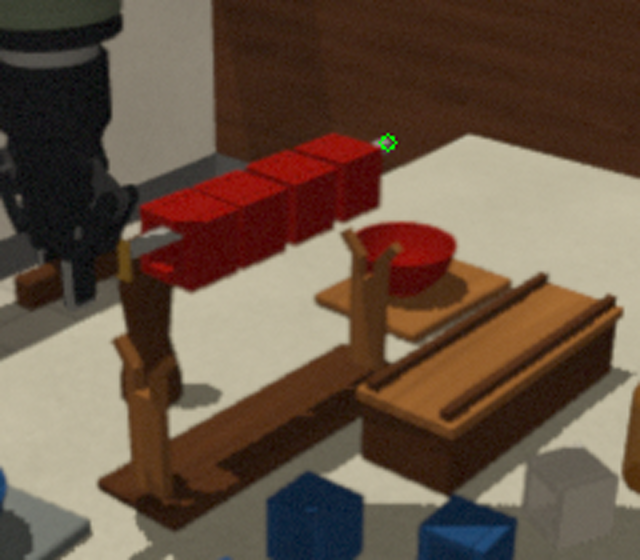

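All four rings on a level bar, above the forks. Lower.

Emit:
apply_moves --claw '[0.005,0.005,0.005,0.005,0.005,0.005,0.005,0.005,0.005,0.005,0.005,0.005]' --xyz '[[0,0,0.01],[0,0,0.015],[0,0,0.015],[0,0,0.015],[0,0,0.015],[0,0,0.015],[0,0,0.01],[0,0,0.01],[0,0,0.007],[0,0,0.004],[0,0,0.001],[0,0,0]]' --twist '[[0,0,0],[0,0,0],[0,0,0],[0,0,0],[0,0,0],[0,0,0],[0,0,0],[0,0,0],[0,0,0],[0,0,0],[0,0,0],[0,0,0]]'

```text
clock: 38.95
position: [0.6779, 0.2148, 0.0866]
tool_rot: [3.141, -0.0, 1.528]
force: [-0.1, -0.7, -2.2]
grip_width: 0.016
finger_force: 117.6
```

Run:
```python
from h import *
bot.grab_frame('wrist')
plan([.6775,.2145,.0849],87.55)
```

```text
t 39.0 at [0.678  0.2148 0.0868] rot [180.   -0.   87.6] q7 -0.76 w 0.0162 F [-0.1 -0.3 -1.6]
  rot [ 0.001 -0.     0.   ] 1 rows of [ 0.0006 -0.0001  0.    ] | shift [-0.0004 -0.0005  0.0019] 1 rows of [-0.0004 -0.0005  0.0019]
```

Emit:
apply_moves --claw '[0.005,0.005,0.005,0.005,0.02,0.025,0.03,0.04,0.06,0.085,0.085,0.085,0.085,0.085]' --xyz '[[0,0,0.001],[0,0,0.001],[0,0,0.001],[0,0,0],[0,0,0],[0,0,0],[0,0,0],[0,0,0],[0,0,0],[0,0,0],[0,0,0],[0,0,0],[0,0,0],[0,0,0]]' --twist '[[0,0,0],[0,0,0],[0,0,0],[0,0,0],[0,0,0],[0,0,0],[0,0,0],[0,0,0],[0,0,0],[0,0,0],[0,0,0],[0,0,0],[0,0,0],[0,0,0]]'

```text
clock: 40.4
position: [0.6778, 0.2149, 0.0833]
tool_rot: [-3.142, -0.0, 1.528]
force: [-0.3, -0.3, -0.3]
grip_width: 0.0851
finger_force: 0.0
```

Emit:
apply_moves --claw '[0.085,0.085,0.085,0.085,0.085,0.085,0.085,0.085,0.085,0.085,0.085,0.085]' --xyz '[[0,0,-0.02],[0,0,-0.03],[0,0,-0.03],[0,0,-0.03],[0,0,-0.03],[0.03,0,-0.03],[0.03,-0.03,0],[0.03,-0.03,0],[0.03,-0.03,0],[0,0,0],[0,0,0],[0,0,0]]' --twist '[[0,0,0],[0,0,0],[0,0,0],[0,0,0],[0,0,0],[0,0,0],[0,0,0],[0,0,0],[0,0,0],[0,0,0],[0,0,0],[0,0,0]]'

```text
clock: 41.6
position: [0.5937, 0.3377, 0.2532]
tool_rot: [3.141, 0.001, 1.527]
force: [0.5, -0.2, 0.3]
grip_width: 0.0852
finger_force: 0.0
```

Run:
```python
from h import *
s=grab('side','side7.png'); g=grab('top','top7.png'); redtops(g,80,z=.12)
im=np.hstack([cv2.resize(s['img'][140:320,200:440],(400,300)),cv2.resize(g['img'][165:300,220:400],(400,300))])
cv2.imwrite('pics/m7.png',im[:,:,::-1])
redtops(g,50,col='blue')
plan([.6,.3,.3],87.5)
```

```text
red [455. 183.] 1319 [ 0.7068 -0.2566] [ 715. -255.] [100.6  98.7] 86.7
red [292. 203.] 558 [0.6718 0.0988] [672.  99.] [49.7 50.6] 88.6
red [317. 203.] 551 [0.6689 0.0447] [669.  44.] [51.8 50.4] 88.4
red [344. 203.] 558 [ 0.667  -0.0145] [667. -14.] [51.9 50.4] 88.4
red [372. 204.] 552 [ 0.6651 -0.0738] [665. -74.] [54.1 50.5] 88.4
blue [205. 181.] 1333 [0.7418 0.301 ] [741. 301.] [ 88.2 101.9] 31.8
blue [284. 270.] 436 [0.5323 0.1218] [533. 122.] [45.1 47.5] 88.7
blue [304. 316.] 420 [0.4289 0.0787] [429.  80.] [44.6 46.3] 88.5
t 41.7 at [0.5938 0.3375 0.2531] rot [180.    0.   87.5] q7 -0.92 w 0.0852 F [ 0.3 -0.4  0.8]
  rot [ 0.     0.    -0.001] 1 rows of [ 0.0001  0.0004 -0.0007] | shift [-0.0372  0.0078 -0.0469] 2 rows of [-0.0186  0.0039 -0.0234]
```

View pics/m7.png

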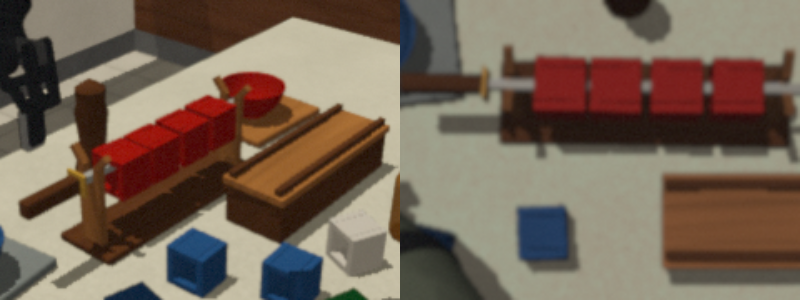

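The bar hangs in both forks with the four red rings between them. Let it settle, then hand in.

Emit:
apply_moves --claw '[0.085,0.085,0.085,0.085,0.085,0.085,0.085,0.085,0.085,0.085,0.085,0.085,0.085,0.085,0.085]' --xyz '[[0,0,0],[0,0,0],[0,0,0],[0,0,0],[0,0,0],[0,0,0],[0,0,0],[0,0,0],[0,0,0],[0,0,0],[0,0,0],[0,0,0],[0,0,0],[0,0,0],[0,0,0]]' --twist '[[0,0,0],[0,0,0],[0,0,0],[0,0,0],[0,0,0],[0,0,0],[0,0,0],[0,0,0],[0,0,0],[0,0,0],[0,0,0],[0,0,0],[0,0,0],[0,0,0],[0,0,0]]'

```text
clock: 43.2
position: [0.593, 0.3386, 0.2533]
tool_rot: [-3.142, -0.0, 1.528]
force: [-0.1, -0.2, -0.5]
grip_width: 0.085
finger_force: 0.0
```

```bash
python3 -c "
from workcell import bot
print(bot.job_done())"
```

```text
the job is handed in; nothing more can be done
None
```

I lined up all four red rings in the trough, lifted them off together on the bar, hung it back in both forks with the rings between them, and handed the job in at about 43 s; no verdict was returned.

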